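# Load the drying slide and start its wind-up timer

## Robot

A 7-joint arm with a two-finger parallel gripper is mounted at the origin on a cart in front of the work surface, level with it; the furniture and walls round the work are solid. World frame = base frame: x ahead of the robot, y to its left, z up, the work surface at z = 0. Lengths are in m, angles in rad, forces in N, time in s.
With the tool pointing down it reaches from about 0.425 to 0.925 m from the base axis. Payload 6.8 kg.
Tool frame: the origin (TCP) lies at the very end of the fingers, on their centre line; the grasp point (between the pads) lies 19 mm behind it; z points along the fingers, y is the direction in which the jaws open and shut (so a half turn about z gives the same grasp; the last joint's range is limited). The gripper opens to 85 mm and grips with 20 to 120 N. Pads are 22 mm wide; open, the fingers measure 114 mm over their backs; the gripper's body (76 mm by 85 mm) begins 54 mm behind the grasp point. The pads swing forward as they close: fully open they stand 13 mm farther back than shut.
Start: joints at [1.113, 0.477, 0.022, 1.555, -0.011, 1.109, -0.083], TCP at [0.231, -0.634, 0.231] pointing down, gripper open.
Joint ranges: [-2.96, 2.96], [-0.34, 2.1], [-1.41, 1.46], [0.24, 2.44], [-1.37, 4.51], [0.17, 1.92], [-2.96, 2.96]. Speed limits (rad/s): [2.39, 2.39, 3.14, 3.14, 3.14, 3.14, 3.14].

## Interface

Orientations are given as a unit quaternion [w, x, y, z].
In Python, from station import bot gives the robot as it stands.
- The arm moves only by the tool move_arm, never from a script. Its argument "commands" is text: rows parted by semicolons, each of 7 numbers parted by spaces: the opening, from 0 (shut) to 1 (fully open), then the shift along the tool's x, y, z in cm, then the turn, a rotation vector about the tool's x, y, z in degrees. In form: gripper tx ty tz rx ry rz; .... A call has 1 to 12 rows; each row shifts and turns the commanded pose from where the row before left it, along the tool's axes as they then stand; what a row does not reach is not made up. A row lasts 1/12 s, in which the tool goes at most 41.7 mm and 7.16 degrees, less where a joint would pass 70% of its speed; a pose out of reach is approached as far as the arm can. A call with a gripper value outside its range is refused whole. The fingers move at their own pace and stop on an object; "force" is the grip in N (left out, the last holds). Time passes only in rows, so rows that do not move let the fingers close. It gives the time, the measured TCP pose, the force and the opening at its end, in the units of the state.
- bot.get_obs(): the state, without advancing time (a new reading comes with each control period).
- bot.read_camera(name): name is "scene" or "side" or "wrist"; returns a dict with "img" (400x640x3 uint8, red, green, blue), "K" (3x3 intrinsics, pixels), "rvec" (rotation vector, rad) and "tvec" (3), from world to camera coordinates, as OpenCV has them; the wrist camera has in their place "hand_eye" (4x4, takes a point from camera to tool coordinates, whose origin is the TCP and whose axes are the flange's). Camera axes: x right, y down, z forward; pixel columns grow to the right and rows downward; lengths in m; the calibration is good to about 2 mm. A picture is of the moment at which its call begins: read the wrist's pose just before it. There is no depth.
- bot.hand_in(): hands the job in, once; it reports no verdict.
The state is a dict: "t": time; "q": joint angles; "joint_vel": joint speeds; "joint_torque": joint torques, N m; "eef_pos": TCP position; "tool_rot": TCP orientation; "contact_force": force on the tool from outside, world axes, zero at the start; "torque": the same for the moment, N m; "gripper_width": opening from 0.0 (shut) to 1.0 (fully open).
Only numpy, scipy, OpenCV 4.12 (cv2) and the standard library are available. Lean on these libraries where they do the work, as an engineer would, in place of code of your own. Each camera call takes 0.05 s, during which the arm holds its last target. There are 200 camera calls.

## Task

Take the finished brass cup off the carrier and stand it on the green glass plate beside the timer, then stand every aluminium tin that is on the bench side by side in the carrier, still at its loading station. Then slide the carrier along to the drying station until it clicks in at the orange mark, wind the timer's key clockwise, a part turn at a time, until it is fully wound, and only then flip the red start lever over to on. Everything must be left standing upright, with the bottle and the steel cup behind undisturbed.

Things in the scene. Friction and masses are not known exactly. Their poses are not given: they have to be found in the camera images.
- tin_1_mid (a point): round aluminium moisture tin with closed lid, 59 to 61 mm across, 34 to 36 mm high, about 120 g; the point is its centre, half-way up, z axis up. May be absent (None). Starts on the bench to the right of the slide.
- tin_2_mid (a point): round aluminium moisture tin with closed lid, 59 to 61 mm across, 34 to 36 mm high, about 120 g; the point is its centre, half-way up, z axis up. May be absent (None). Starts on the bench to the right of the slide.
- tin_3_mid (a point): round aluminium moisture tin with closed lid, 59 to 61 mm across, 34 to 36 mm high, about 120 g; the point is its centre, half-way up, z axis up. May be absent (None). Starts on the bench to the right of the slide.
- tin_4_mid (a point): round aluminium moisture tin with closed lid, 59 to 61 mm across, 34 to 36 mm high, about 120 g; the point is its centre, half-way up, z axis up. May be absent (None). Starts on the bench to the right of the slide.
- cup_mid (a point): open brass test cup packed full to the rim, 58 mm across, 40 mm high, about 200 g; the point is its centre, half-way up, z axis up. Starts standing in the carrier; it is the finished sample.
- tin_1: the same tin; origin at the centre of its underside
- tin_2: the same tin; origin at the centre of its underside
- tin_3: the same tin; origin at the centre of its underside
- tin_4: the same tin; origin at the centre of its underside
- plate_top (a point): flat green glass plate lying fixed on the bench between the timer and the white test stand (a like plate far to the right plays no part), 100 mm along its x, 130 mm along its y, 6 mm thick; the point is the middle of its top face
- carrier_floor (a point): carrier: a flat aluminium tray on the transfer slide, with a rim only 6 mm high; inside 84 mm along its x, 250 mm along its y; the point is the middle of the tray's floor, 36 mm above the bench. Its y axis points along the slide from the loading station towards the drying station. Yellow index mark on its near edge; white mark on the base at the loading station, orange mark at the drying station.
- carrier_grip (a point): black upright grip on a tongue outside the carrier's trailing (-y) end: 44 mm along x, 12 mm thick along y, its top 88 mm above the bench (46 mm above the tray's rim); the point is on its centre line, 18 mm below its top. Its near face is 33 mm from the tray's end rim.
- carrier (a joint): position of the carrier along the slide in m: 0 at the loading station, 0.18 clicked into the drying station's sprung detent (a ball detent: about 5 N to push it out of or into a station, 2 N in between; it centres itself when let go within some 5 mm); the slide runs on to a stop at 0.215, and the carrier can be pushed back
- key_blade (a point): flat brass winding key on top of the green timer box: upright blade 52 mm wide along its own x, 12 mm thick along its own y, 36 mm high, turning about a vertical axis; the point is the middle of the blade, 95 mm above the bench (blade bottom 17 mm above the box top, which is 60 mm above the bench; a 12 mm shaft, a 20 mm collar directly under the blade, and a 3 mm high ring are below it)
- winding_key (a joint): winding of the timer in rad: 0 run down, 7.2 fully wound against a stop; grows as the key is turned clockwise seen from above. The spring pulls back with up to 0.13 N m, and an internal friction clutch of 0.17 N m keeps the key where it is let go. At 7.2 rad it takes about 0.3 N m. A red gauge hand on the front of the timer shows the winding (single green mark at the end of the scale = fully wound).
- timer_top (a point): middle of the timer box's top face, 60 mm above the bench; the box is 110 mm along its x, 180 mm along its y; the key's axis stands at y = -40 mm and the start lever at x = 0, y = +55 mm
- start_lever_tip (a point): tip of the red start lever on top of the timer, 60 mm long with a 26 mm ball at its tip (this point is the ball's centre), hinged 22 mm above the box top on a dark block 70 x 50 mm, 25 mm high; it leans to the box's -x when off and swings up and over to +x when on
- start_lever (a joint): angle of the start lever in rad: 0 off, 1.0 fully on; it stays where it is left and moves with 1 to 3 N at its tip
- bottle_mid (a point): clear water bottle, 230 mm high, 65 mm across, a bystander behind the work; the point is at half its height
- steel_cup_mid (a point): empty steel test cup, 43 mm across, 50 mm high, a bystander; the point is at half its height
- brass_cup: the brass test cup; origin at the centre of its underside
Not all that is in view belongs to the job. What is shaped like the tin_3 but blue, pink or purple is not meant.

How it is judged:
On the way, in this order (a step that is already met when the one before it is completed fails the run):
1. the brass cup stands on the glass plate and all tins stand in the carrier, which is still at the loading station, with the start lever off (x of cup_mid in the frame of plate_top between -0.04 and 0.04 m and y of cup_mid in the frame of plate_top between -0.055 and 0.055 m and z of cup_mid in the frame of plate_top between 0.013 and 0.027 m and angle between each of cup_mid, tin_1_mid, tin_2_mid, tin_3_mid, tin_4_mid's own z axis and vertical below 0.1 rad and linear speed of each of brass_cup, tin_1, tin_2, tin_3, tin_4 below 0.03 m/s and x of tin_1_mid in the frame of carrier_floor between -0.017 and 0.017 m and y of tin_1_mid in the frame of carrier_floor between -0.1 and 0.1 m and z of tin_1_mid in the frame of carrier_floor between 0.011 and 0.024 m and x of tin_2_mid in the frame of carrier_floor between -0.017 and 0.017 m and y of tin_2_mid in the frame of carrier_floor between -0.1 and 0.1 m and z of tin_2_mid in the frame of carrier_floor between 0.011 and 0.024 m and x of tin_3_mid in the frame of carrier_floor between -0.017 and 0.017 m and y of tin_3_mid in the frame of carrier_floor between -0.1 and 0.1 m and z of tin_3_mid in the frame of carrier_floor between 0.011 and 0.024 m and x of tin_4_mid in the frame of carrier_floor between -0.017 and 0.017 m and y of tin_4_mid in the frame of carrier_floor between -0.1 and 0.1 m and z of tin_4_mid in the frame of carrier_floor between 0.011 and 0.024 m and value of joint carrier below 0.02 m and value of joint start_lever below 0.5 rad), for 0.2 s.
2. the carrier is at the drying station (value of joint carrier between 0.174 and 0.186 m), for 0.2 s.
3. the timer is fully wound, with the start lever still off (value of joint winding_key above 6.7 rad and value of joint start_lever below 0.5 rad), for 0.2 s.
4. the start lever is on (value of joint start_lever above 0.8 rad), for 0.2 s.
At the end, for the whole second after the job is handed in: All tins stand upright and at rest on the carrier's floor inside its rim, the carrier is within 6 mm of the drying station, the brass cup stands upright on the glass plate, the timer is wound to 6.7 rad or more of its 7.2 rad, and the start lever is at 0.8 rad or more (all of step 2 and x of cup_mid in the frame of plate_top between -0.04 and 0.04 m and y of cup_mid in the frame of plate_top between -0.055 and 0.055 m and z of cup_mid in the frame of plate_top between 0.013 and 0.027 m and angle between each of cup_mid, tin_1_mid, tin_2_mid, tin_3_mid, tin_4_mid's own z axis and vertical below 0.1 rad and linear speed of each of brass_cup, tin_1, tin_2, tin_3, tin_4 below 0.03 m/s and x of tin_1_mid in the frame of carrier_floor between -0.017 and 0.017 m and y of tin_1_mid in the frame of carrier_floor between -0.1 and 0.1 m and z of tin_1_mid in the frame of carrier_floor between 0.011 and 0.024 m and x of tin_2_mid in the frame of carrier_floor between -0.017 and 0.017 m and y of tin_2_mid in the frame of carrier_floor between -0.1 and 0.1 m and z of tin_2_mid in the frame of carrier_floor between 0.011 and 0.024 m and x of tin_3_mid in the frame of carrier_floor between -0.017 and 0.017 m and y of tin_3_mid in the frame of carrier_floor between -0.1 and 0.1 m and z of tin_3_mid in the frame of carrier_floor between 0.011 and 0.024 m and x of tin_4_mid in the frame of carrier_floor between -0.017 and 0.017 m and y of tin_4_mid in the frame of carrier_floor between -0.1 and 0.1 m and z of tin_4_mid in the frame of carrier_floor between 0.011 and 0.024 m and value of joint winding_key above 6.7 rad and value of joint start_lever above 0.8 rad); the robot touches nothing.
It fails at once if the water bottle or the steel cup is pushed more than 3 cm from its place (distance of any of bottle_mid, steel_cup_mid from where it was at the start of the episode above 0.03 m).
Of tin_1, tin_2, tin_3, tin_4 only 2 to 3 are there at a start; the rules pass over those that are not, and their reading is None.
At some moment in a run one of tin_1, tin_2, tin_3, tin_4 may be knocked a few centimetres aside while the robot is not near it.
Once in a run the grip may slacken for a moment while it holds something.
It also fails if it takes over 210 s, if anything falls off the work surface, if the arm or the gripper's body presses on something with over 40 N, if the wrist force passes 120 N, or if a joint passes its speed limit or range.

## Working session

There is one attempt and no reset: what is moved stays moved. The work goes in short steps, Python scripts to look and compute and a tool call to move; the robot and the scene stay as the last step left them, time stands still between calls to the robot, and variables do not carry over. Pictures are saved under pics/ and viewed, about 12 in all and at most 16, crops included, and the job is handed in when it is done.

Besides the shell and the picture viewer there is one more tool, called after ">>>" as a command line: name --argument value ..., lists and objects as JSON in quotes. move_arm: Moves the arm, as the interface text tells. Its arguments: {"type":"object","properties":{"commands":{"type":"string"},"force":{"type":"number"}},"required":["commands"]}

```bash
mkdir -p pics
cat > h.py <<'E'
import numpy as np, cv2
from scipy.spatial.transform import Rotation as R
from station import bot
def cam(n):
    o=bot.get_obs(); c=bot.read_camera(n); K=np.array(c["K"])
    if n=="wrist":
        q=np.array(o["tool_rot"]); T=np.eye(4); T[:3,:3]=R.from_quat(q[[1,2,3,0]]).as_matrix(); T[:3,3]=o["eef_pos"]
        M=T@np.array(c["hand_eye"])
    else:
        M=np.eye(4); r=cv2.Rodrigues(np.array(c["rvec"],float))[0]; M[:3,:3]=r.T; M[:3,3]=-r.T@np.array(c["tvec"]).ravel()
    return c["img"],K,M
def save(n,img,s=1): cv2.imwrite(f"pics/{n}.png",cv2.resize(img[:,:,::-1],None,fx=s,fy=s))
def ray(K,M,u,v):
    d=M[:3,:3]@np.linalg.solve(K,[u,v,1.]); return M[:3,3],d/np.linalg.norm(d)
def onz(K,M,u,v,z):
    o,d=ray(K,M,u,v); return o+d*(z-o[2])/d[2]
def proj(K,M,p):
    c=np.linalg.inv(M)@np.r_[p,1]; x=K@c[:3]; return x[:2]/x[2]
def tri(a,b):
    A=np.zeros((3,3));y=np.zeros(3)
    for o,d in (a,b):
        P=np.eye(3)-np.outer(d,d);A+=P;y+=P@o
    return np.linalg.solve(A,y)
def st():
    o=bot.get_obs();q=np.array(o["tool_rot"]);r=R.from_quat(q[[1,2,3,0]])
    print("t",round(o["t"],2),"p",np.round(o["eef_pos"],4),"x",np.round(r.as_matrix()[:,0],3),"y",np.round(r.as_matrix()[:,1],3),"z",np.round(r.as_matrix()[:,2],3),"F",np.round(o["contact_force"],1),"g",round(o["gripper_width"],3),"q",np.round(o["q"],2))
E
python3 - <<'E'
from h import *
st()
for n in("scene","side","wrist"):
    i,K,M=cam(n); save(n+"0",i); np.savez(n+"0.npz",i=i,K=K,M=M); print(n,M.round(3).tolist(),K[0,0])
E
```

```text
t 0.0 p [ 0.2311 -0.6336  0.2303] x [ 0.939  0.343 -0.   ] y [ 0.343 -0.939 -0.002] z [-0.001  0.002 -1.   ] F [-0.6  0.1  0.3] g 1.002 q [ 1.11  0.48  0.02  1.56 -0.01  1.11 -0.08]
scene [[-0.729, -0.441, 0.524, 0.029], [-0.685, 0.491, -0.538, 0.534], [-0.02, -0.751, -0.66, 0.846], [0.0, 0.0, 0.0, 1.0]] 367.72730009518125
side [[0.923, -0.173, 0.345, 0.209], [-0.386, -0.407, 0.828, -1.057], [-0.003, -0.897, -0.442, 0.639], [0.0, 0.0, 0.0, 1.0]] 386.8959440309489
wrist [[0.342, -0.897, -0.281, 0.302], [-0.94, -0.326, -0.101, -0.608], [-0.001, 0.299, -0.954, 0.374], [0.0, 0.0, 0.0, 1.0]] 336.3546561826698
```

View pics/scene0.png

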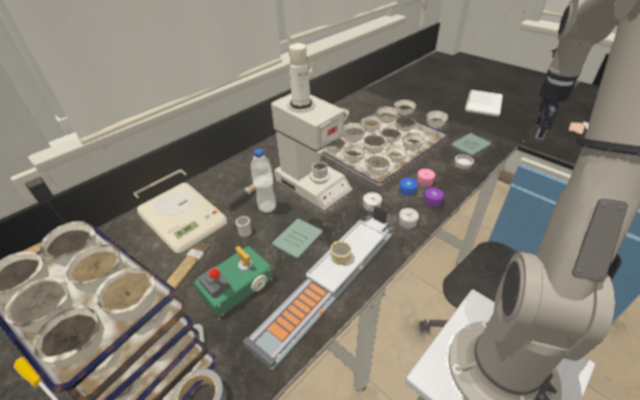

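View pics/side0.png

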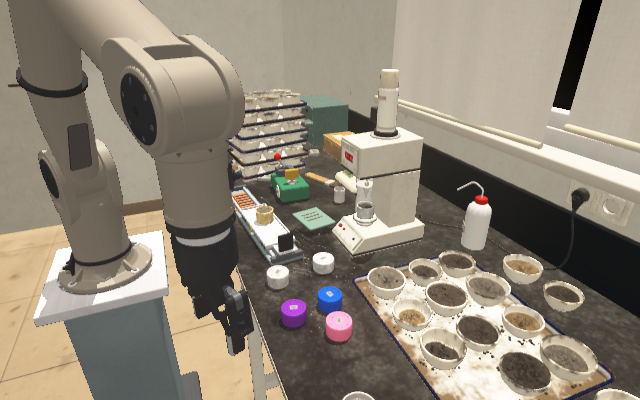

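The scene and side views show two aluminium tins, at scene (372,201) and (409,217), and side (323,262) and (278,277). The brass cup is at scene (341,252), the grip at (380,213), the plate at (298,237), and the timer's key at (243,255) with the red ball at (215,273). A pale dish at scene (464,160) needs checking.

Run:
```python
from h import *
D={n:np.load(n+"0.npz") for n in("scene","side")}
for nm,a,b in[("tinA",(372,197),(323,257)),("tinB",(409,213),(278,271)),("cup",(341,246),(264,210)),("griptop",(382,207),(287,236)),("ball",(215,273),(277,156)),("key",(243,254),(292,173)),("plate",(298,237),(314,219)),("dish",(464,158),(358,396))]:
    r=[ray(d["K"],d["M"],*p) for d,p in((D["scene"],a),(D["side"],b))]
    print(nm,tri(*r).round(3))
i=D["scene"]["i"]; j=D["side"]["i"]
a=cv2.resize(i[140:380,180:500],None,fx=2.5,fy=2.5,interpolation=cv2.INTER_CUBIC)
save("crop1",a)
```

```text
tinA [ 0.556 -0.246  0.035]
tinB [ 0.422 -0.261  0.037]
cup [0.465 0.015 0.075]
griptop [ 0.474 -0.182  0.085]
ball [0.603 0.322 0.134]
key [0.63  0.224 0.096]
plate [ 0.637  0.025 -0.001]
dish [ 0.441 -0.661  0.033]
```

View pics/crop1.png

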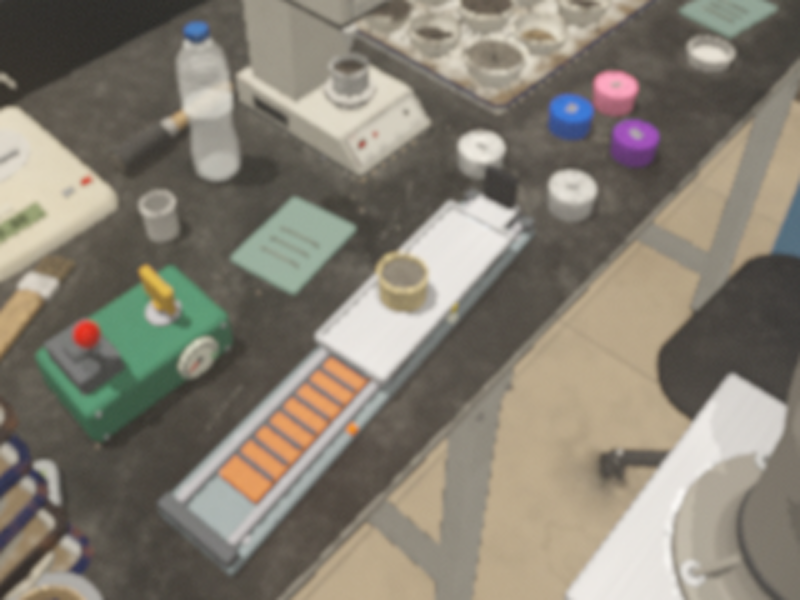

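View pics/wrist0.png

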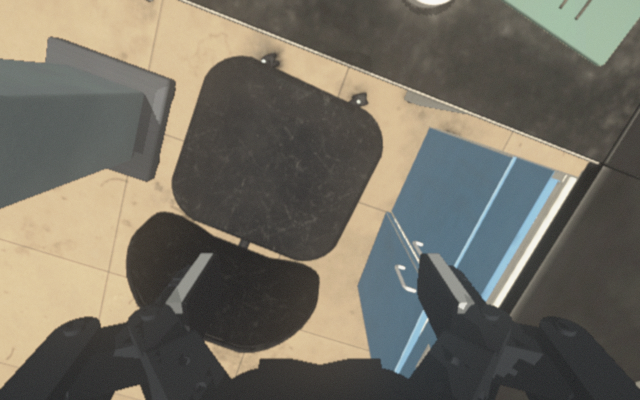

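```bash
cat >> h.py <<'E'
def plan(p,yaw,n=None):
    "yaw = azimuth of tool y (deg); prints row repeated n times"
    o=bot.get_obs();q=np.array(o["tool_rot"])
    A=np.eye(4);A[:3,:3]=R.from_quat(q[[1,2,3,0]]).as_matrix();A[:3,3]=o["eef_pos"]
    a=np.radians(yaw);B=np.eye(4);B[:3,:3]=np.array([[-np.sin(a),np.cos(a),0],[np.cos(a),np.sin(a),0],[0,0,-1]]).T;B[:3,3]=p
    from scipy.linalg import logm,expm
    T=np.linalg.inv(A)@B
    w=R.from_matrix(T[:3,:3]).as_rotvec(degrees=True); d=T[:3,3]
    if n is None: n=int(np.ceil(max(np.linalg.norm(w)/7,np.linalg.norm(d)*1.05/.04)))
    S=expm(np.real(logm(T))/n)
    print("n",n,"row",np.round(S[:3,3]*100,2),np.round(R.from_matrix(S[:3,:3]).as_rotvec(degrees=True),2),"| total",np.round(d*100,2),np.round(w,1))
E
python3 -c "
from h import *
plan([.48,-.1,.28],0,18)"
```

```text
n 18 row [ 3.41 -0.72 -0.27] [-0.   -0.   -3.89] | total [ 41.67 -41.62  -4.89] [ -0.1  -0.  -70. ]
```

>>> move_arm --commands "1 3.4 -0.7 -0.27 0 0 -3.9; 1 3.4 -0.7 -0.27 0 0 -3.9; 1 3.4 -0.7 -0.27 0 0 -3.9; 1 3.4 -0.7 -0.27 0 0 -3.9; 1 3.4 -0.7 -0.27 0 0 -3.9; 1 3.4 -0.7 -0.27 0 0 -3.9; 1 3.4 -0.7 -0.27 0 0 -3.9"

```text
t: 0.73
eef_pos: [0.4075, -0.4673, 0.25]
tool_rot: [-0.0, 0.915, 0.403, 0.0]
contact_force: [0.5, 0.4, 0.5]
gripper_width: 1.002
```

```bash
python3 -c "
from h import *
st()
i,K,M=cam('wrist');np.savez('w1.npz',i=i,K=K,M=M);save('w1',i)"
```

```text
t 0.73 p [ 0.4075 -0.4673  0.25  ] x [0.675 0.738 0.   ] y [ 0.738 -0.675 -0.   ] z [-0.  0. -1.] F [0.5 0.4 0.5] g 1.002 q [ 0.87  0.38 -0.15  1.66  0.06  1.11 -0.04]
```

>>> move_arm --commands "1 3.4 -0.7 -0.27 0 0 -3.9; 1 3.4 -0.7 -0.27 0 0 -3.9; 1 3.4 -0.7 -0.27 0 0 -3.9; 1 3.4 -0.7 -0.27 0 0 -3.9; 1 3.4 -0.7 -0.27 0 0 -3.9; 1 3.4 -0.7 -0.27 0 0 -3.9; 1 3.4 -0.7 -0.27 0 0 -3.9; 1 3.4 -0.7 -0.27 0 0 -3.9; 1 3.4 -0.7 -0.27 0 0 -3.9; 1 3.4 -0.7 -0.27 0 0 -3.9; 1 3.4 -0.7 -0.27 0 0 -3.9; 1 0 0 0 0 0 0"

```text
t: 1.78
eef_pos: [0.4806, -0.0958, 0.2807]
tool_rot: [-0.0, 0.701, 0.713, 0.001]
contact_force: [0.6, 0.3, 0.3]
gripper_width: 0.999
```

```bash
python3 -c "
from h import *
st()
i,K,M=cam('wrist');np.savez('w2.npz',i=i,K=K,M=M);save('w2',i)
plan([.5,.16,.28],0)"
```

```text
t 1.78 p [ 0.4806 -0.0958  0.2807] x [-0.017  1.     0.002] y [1.    0.017 0.001] z [ 0.001  0.002 -1.   ] F [0.6 0.3 0.3] g 0.999 q [ 0.51  0.16 -0.48  1.9   0.08  1.1   0.01]
n 7 row [3.71 0.3  0.01] [ 0.01 -0.    0.09] | total [25.93  2.2   0.05] [ 0.  -0.   0.6]
```

View pics/w2.png

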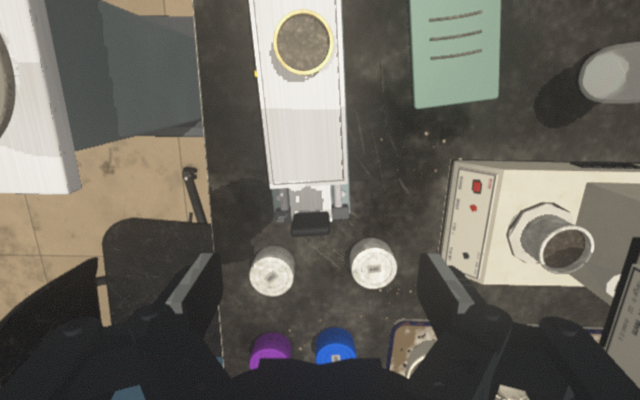

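The wrist view shows the two tins at (272,271) and (373,263), the cup at (304,42), the grip at (310,222) and the plate at upper right.

>>> move_arm --commands "1 3.7 0.3 0 0 0 0; 1 3.7 0.3 0 0 0 0; 1 3.7 0.3 0 0 0 0; 1 3.7 0.3 0 0 0 0; 1 3.7 0.3 0 0 0 0; 1 3.7 0.3 0 0 0 0; 1 3.7 0.3 0 0 0 0; 1 0 0 0 0 0 0; 1 0 0 0 0 0 0"

```text
t: 2.58
eef_pos: [0.5009, 0.1572, 0.2796]
tool_rot: [-0.0, 0.705, 0.709, 0.0]
contact_force: [0.1, -1.0, 1.1]
gripper_width: 0.999
```

```bash
python3 -c "
from h import *
st()
i,K,M=cam('wrist');np.savez('w3.npz',i=i,K=K,M=M);save('w3',i)
w=np.load('w1.npz')['i']
save('w1s',w,.6)"
```

```text
t 2.58 p [0.5009 0.1572 0.2796] x [-0.007  1.     0.001] y [ 1.     0.007 -0.001] z [-0.001  0.001 -1.   ] F [ 0.1 -1.   1.1] g 0.999 q [ 0.13  0.25 -0.65  1.82  0.16  1.13 -0.57]
```

View pics/w3.png

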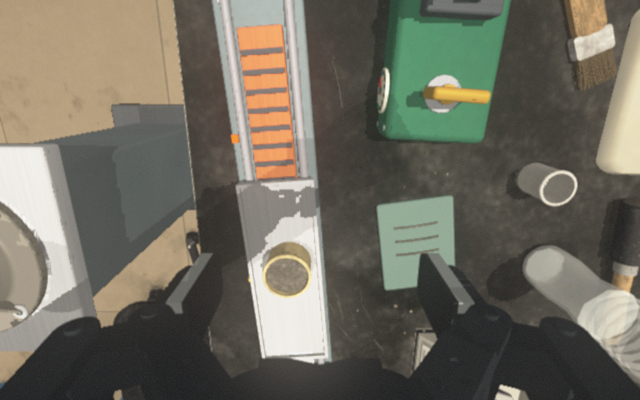

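View pics/w1s.png

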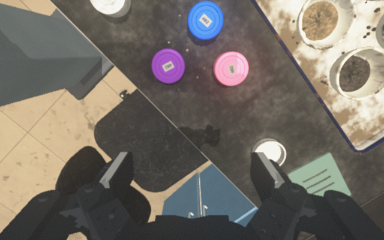

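The new views show the cup at w3 (288,272), the plate around (417,242), the key at (457,96) lying almost along world x, and the steel cup at (555,188). The pale thing in w1 is a low open dish, so I count two tins.

Run:
```python
from h import *
D={n:np.load(n+".npz") for n in("w1","w2","w3","scene0","side0")}
def blob(n,cond,box):
    i=D[n]["i"];x0,y0,x1,y1=box
    h=cv2.cvtColor(i,cv2.COLOR_RGB2HSV).astype(int);m=cond(h).astype(np.uint8)
    z=np.zeros_like(m);z[y0:y1,x0:x1]=m[y0:y1,x0:x1]
    cs=cv2.findContours(z,cv2.RETR_EXTERNAL,cv2.CHAIN_APPROX_NONE)[0];c=max(cs,key=cv2.contourArea)
    return c
def W(n,p,z): return onz(D[n]["K"],D[n]["M"],*p,z)
yel=lambda h:(h[...,0]>15)&(h[...,0]<32)&(h[...,1]>90)&(h[...,2]>90)
def T(a,pa,b,pb): return tri(ray(D[a]["K"],D[a]["M"],*pa),ray(D[b]["K"],D[b]["M"],*pb))
for n,b in(("w2",(265,0,345,85)),("w3",(255,235,320,305))):
    c=blob(n,yel,b); e=cv2.fitEllipse(cv2.convexHull(c)); print("cup",n,np.round(e,1) if 0 else e, W(n,e[0],.076).round(4))
for n,b in(("w3",(420,80,495,110)),):
    c=blob(n,yel,b); r=cv2.minAreaRect(c);bx=cv2.boxPoints(r);print("key",bx.round(0).tolist(),[W(n,p,.113)[:2].round(3).tolist() for p in bx])
grn=lambda h:(h[...,0]>65)&(h[...,0]<95)&(h[...,1]>25)&(h[...,1]<130)&(h[...,2]>90)
c=blob("w3",grn,(370,190,460,295));r=cv2.minAreaRect(c);bx=cv2.boxPoints(r);print("plate",[W("w3",p,.006)[:2].round(3).tolist() for p in bx],W("w3",r[0],.006).round(3))
wh=lambda h:(h[...,1]<40)&(h[...,2]>130)
for nm,b in(("tinB",(245,243,300,300)),("tinA",(345,236,400,292))):
    c=blob("w2",wh,b);e=cv2.fitEllipse(cv2.convexHull(c));print(nm,e,W("w2",e[0],.035).round(4))
blk=lambda h:(h[...,2]<50)
c=blob("w2",blk,(285,208,335,238));print("grip",cv2.minAreaRect(c),W("w2",cv2.minAreaRect(c)[0],.088).round(3))
for p in((252,0),(341,0),(269,187),(346,186)): print("rim w2",W("w2",p,.042).round(3)[:2])
for p in((237,182),(316,179),(263,358),(327,354)): print("rim w3",W("w3",p,.042).round(3)[:2])
print("dish",T("scene0",(464,159),"w1",(447,253)), W("w1",(425,253),.02),W("w1",(475,253),.02))
print("plate c",T("scene0",(298,237),"w3",(418,243)))
```

```text
Traceback (most recent call last):
cv2.error: OpenCV(4.12.0) /io/opencv/modules/imgproc/src/shapedescr.cpp:361: error: (-201:Incorrect size of input array) There should be at least 5 points to fit the ellipse in function 'fitEllipseNoDirect'
```

```bash
cat > m.py <<'E'
from h import *
D={n:np.load(n+".npz") for n in("w1","w2","w3","scene0","side0")}
def blob(n,cond,box):
    i=D[n]["i"];x0,y0,x1,y1=box
    h=cv2.cvtColor(i,cv2.COLOR_RGB2HSV).astype(int);m=cond(h).astype(np.uint8)
    z=np.zeros_like(m);z[y0:y1,x0:x1]=m[y0:y1,x0:x1]
    cs=cv2.findContours(z,cv2.RETR_EXTERNAL,cv2.CHAIN_APPROX_NONE)[0];return max(cs,key=len)
def W(n,p,z): return onz(D[n]["K"],D[n]["M"],*p,z)
def T(a,pa,b,pb): return tri(ray(D[a]["K"],D[a]["M"],*pa),ray(D[b]["K"],D[b]["M"],*pb))
yel=lambda h:(h[...,0]>13)&(h[...,0]<35)&(h[...,1]>60)&(h[...,2]>80)
grn=lambda h:(h[...,0]>65)&(h[...,0]<95)&(h[...,1]>25)&(h[...,1]<130)&(h[...,2]>90)
wh=lambda h:(h[...,1]<40)&(h[...,2]>130)
blk=lambda h:(h[...,2]<50)
E
python3 - <<'E'
from m import *
for n,b in(("w2",(265,0,345,85)),("w3",(255,235,320,305))):
    c=blob(n,yel,b); e=cv2.minEnclosingCircle(c); print("cup",n,np.round(e[0],1),e[1], cv2.boundingRect(c),W(n,e[0],.076).round(4))
c=blob("w3",yel,(410,70,500,120)); r=cv2.minAreaRect(c);bx=cv2.boxPoints(r);print("key",bx.round(0).tolist(),[W("w3",p,.113)[:2].round(3).tolist() for p in bx])
c=blob("w3",grn,(370,190,460,295));r=cv2.minAreaRect(c);bx=cv2.boxPoints(r);print("plate",[W("w3",p,.006)[:2].round(3).tolist() for p in bx],W("w3",r[0],.006).round(3))
for nm,b in(("tinB",(245,243,300,300)),("tinA",(345,236,400,292))):
    c=blob("w2",wh,b);e=cv2.minEnclosingCircle(c);print(nm,e,cv2.boundingRect(c),W("w2",e[0],.035).round(4))
c=blob("w2",blk,(285,208,335,238));print("grip",cv2.minAreaRect(c),W("w2",cv2.minAreaRect(c)[0],.088).round(3))
for p in((252,0),(341,0),(269,187),(346,186)): print("rim w2",W("w2",p,.042).round(3)[:2])
for p in((237,182),(316,179),(263,358),(327,354)): print("rim w3",W("w3",p,.042).round(3)[:2])
print("dish",T("scene0",(464,159),"w1",(447,253)), W("w1",(425,253),.02),W("w1",(475,253),.02))
print("plate c",T("scene0",(298,237),"w3",(418,243)))
print("cup c",T("w2",(304,42),"w3",(288,273)))
E
```

```text
cup w2 [303.3  42.2] 32.52620315551758 (273, 10, 60, 65) [0.4624 0.0217 0.076 ]
cup w3 [287.3 269.4] 27.671470642089844 (263, 242, 48, 56) [0.4629 0.0306 0.076 ]
key [[423.0, 84.0], [490.0, 84.0], [490.0, 104.0], [423.0, 104.0]] [[0.59, 0.237], [0.649, 0.237], [0.652, 0.22], [0.592, 0.22]]
plate [[0.591, -0.007], [0.596, -0.007], [0.597, -0.012], [0.591, -0.012]] [ 0.594 -0.01   0.006]
tinB ((271.3083190917969, 273.7323303222656), 22.921918869018555) (249, 252, 45, 45) [ 0.419  -0.2534  0.035 ]
tinA ((373.1209716796875, 264.3629150390625), 24.455142974853516) (351, 240, 46, 49) [ 0.5517 -0.2376  0.035 ]Traceback (most recent call last):
  File "<stdin>", line 8, in <module>
  File "m.py", line 7, in blob
    cs=cv2.findContours(z,cv2.RETR_EXTERNAL,cv2.CHAIN_APPROX_NONE)[0];return max(cs,key=len)
                                                                             ~~~^^^^^^^^^^^^
ValueError: max() iterable argument is empty
```

Run:
```python
from m import *
print("grip",W("w2",(310,218),.088).round(3), T("w2",(310,214),"scene0",(382,206)))
for p in((252,0),(341,0),(269,187),(346,186)): print("rim w2",W("w2",p,.042).round(3)[:2])
for p in((237,182),(316,179),(263,358),(327,354)): print("rim w3",W("w3",p,.042).round(3)[:2])
print("dish",T("scene0",(464,159),"w1",(447,253)), W("w1",(425,253),.02),W("w1",(475,253),.02))
P=[(377,206),(453,196),(456,284),(385,290)]
q=[W("w3",p,.006) for p in P];print("plate",np.round(q,3),np.mean(q,0),T("scene0",(298,237),"w3",(418,243)))
print("cup c",T("w2",(303.5,41.5),"w3",(287.5,274)))
print("tins",T("w2",(271.5,271),"side0",(278,271)),T("w2",(373,262),"side0",(323,257)))
i=D["w3"]["i"]
for c,r in((264,230),(276,300),(380,450),(440,85)): pass
print("ball",T("scene0",(215,273),"side0",(277,156)),"plan");
plan([.463,.025,.16],0); plan([.463,.025,.055],0)
```

```text
grip [ 0.47  -0.153  0.088] [ 0.46386038 -0.14778325  0.11297129]
rim w2 [0.409 0.064]
rim w2 [0.499 0.066]
rim w2 [ 0.42  -0.133]
rim w2 [ 0.512 -0.13 ]
rim w3 [0.403 0.127]
rim w3 [0.496 0.131]
rim w3 [ 0.422 -0.13 ]
rim w3 [ 0.512 -0.122]
dish [ 0.43945359 -0.66155336  0.02408492] [ 0.42223937 -0.64295228  0.02      ] [ 0.46775806 -0.68470001  0.02      ]
plate [[ 0.576  0.085  0.006]
 [ 0.674  0.099  0.006]
 [ 0.695 -0.032  0.006]
 [ 0.595 -0.043  0.006]] [0.6348758  0.02730211 0.006     ] [ 0.6386902   0.02375452 -0.00659486]
cup c [0.46254643 0.02270485 0.07283685]
tins [ 0.42188801 -0.25240322  0.03122042] [ 0.5556322  -0.23835031  0.02946553]
ball [0.60334339 0.32199198 0.13389014] plan
n 5 row [-2.6  -0.77  2.39] [-0.01  0.01  0.04] | total [-12.99  -3.85  11.95] [-0.   0.   0.2]
n 7 row [-1.86 -0.55  3.21] [-0.01  0.    0.03] | total [-12.98  -3.84  22.45] [-0.   0.   0.2]
```

>>> move_arm --commands "1 -2.65 -0.77 2.4 0 0 0; 1 -2.65 -0.77 2.4 0 0 0; 1 -2.65 -0.77 2.4 0 0 0; 1 -2.65 -0.77 2.4 0 0 0; 1 -2.65 -0.77 2.4 0 0 0; 1 0 0 0 0 0 0; 1 0 0 0 0 0 0"

```text
t: 3.22
eef_pos: [0.4613, 0.0189, 0.1585]
tool_rot: [-0.001, 0.708, 0.706, -0.002]
contact_force: [-0.1, 0.3, -0.3]
gripper_width: 1.001
```

```bash
python3 -c "
from h import *
st()
plan([.463,.023,.044],0)
i,K,M=cam('wrist');save('w4',i,.8)"
```

```text
t 3.22 p [0.4613 0.0189 0.1585] x [ 0.003  1.    -0.002] y [ 1.    -0.003 -0.004] z [-0.004 -0.002 -1.   ] F [-0.1  0.3 -0.3] g 1.001 q [ 0.32  0.27 -0.57  2.09  0.2   0.83 -0.37]
n 4 row [0.1  0.05 2.86] [-0.05  0.02 -0.04] | total [ 0.43  0.22 11.44] [-0.2  0.1 -0.2]
```

View pics/w4.png

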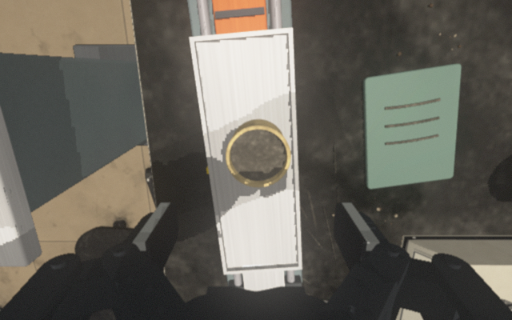

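The cup is centred between the fingers, with its rim at (324,195) full-res, so I can grasp it.

>>> move_arm --commands "1 0.1 0.05 2.85 0 0 0; 1 0.1 0.05 2.85 0 0 0; 1 0.1 0.05 2.85 0 0 0; 1 0.1 0.05 2.85 0 0 0; 1 0 0 0 0 0 0; 0 0 0 0 0 0 0; 0 0 0 0 0 0 0; 0 0 0 0 0 0 0; 0 0 0 0 0 0 0; 0 0 0 0 0 0 0; 0 0 0 0 0 0 0" --force 50

```text
t: 4.18
eef_pos: [0.4662, 0.0275, 0.0482]
tool_rot: [0.001, 0.706, 0.709, 0.001]
contact_force: [-1.9, 0.9, 5.6]
gripper_width: 0.653
```

```bash
python3 -c "
from h import *
st()
i,K,M=cam('wrist');np.savez('w5.npz',i=i,K=K,M=M)
d=np.load('w3.npz')
plan([.635,.027,.12],0)"
```

```text
t 4.18 p [0.4662 0.0275 0.0482] x [-0.004  1.    -0.   ] y [1.    0.004 0.004] z [ 0.004 -0.    -1.   ] F [-1.9  0.9  5.6] g 0.653 q [ 0.21  0.46 -0.48  2.16  0.38  0.6  -0.54]
n 5 row [-0.02  3.38 -1.43] [0.04 0.   0.05] | total [-0.11 16.91 -7.12] [0.2 0.  0.2]
```

>>> move_arm --commands "0 0 0 -2 0 0 0; 0 0 0 -2.5 0 0 0; 0 0 1 -2.5 0 0 0; 0 0 2.5 0 0 0 0; 0 0 3.5 0 0 0 0; 0 0 3.5 0 0 0 0; 0 0 3.5 0 0 0 0; 0 0 2.5 0 0 0 0; 0 0 0 0 0 0 0; 0 0 0 0 0 0 0"

```text
t: 5.07
eef_pos: [0.6312, 0.0278, 0.1174]
tool_rot: [0.001, 0.706, 0.708, 0.001]
contact_force: [-1.3, 1.2, -2.2]
gripper_width: 0.646
```

```bash
python3 -c "
from h import *
st()
i,K,M=cam('wrist');save('w6',i,.8)
i,K,M=cam('side');
plan([.635,.027,.020],0)"
```

```text
t 5.07 p [0.6312 0.0278 0.1174] x [-0.003  1.     0.001] y [1.    0.003 0.002] z [ 0.002  0.001 -1.   ] F [-1.3  1.2 -2.2] g 0.646 q [ 0.21  0.58 -0.49  1.74  0.33  0.91 -0.41]
n 3 row [-0.03  0.2   3.23] [-0.    0.    0.08] | total [-0.08  0.59  9.68] [-0.   0.   0.2]
```

View pics/w6.png

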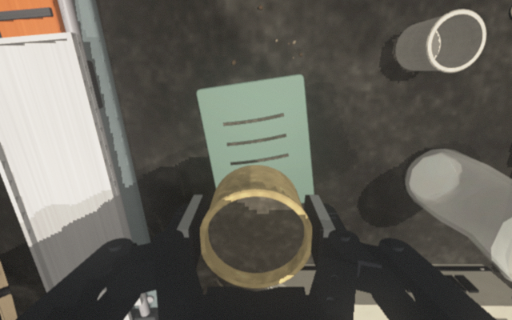

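The cup is held upright, so I lower it onto the plate.

>>> move_arm --commands "0 0 0.2 3 0 0 0; 0 0 0.2 3 0 0 0; 0 0 0.1 2 0 0 0; 0 0 0 1 0 0 0; 0 0 0 0.5 0 0 0; 0 0 0 0 0 0 0; 0 0 0 0 0 0 0"

```text
t: 5.75
eef_pos: [0.6353, 0.0281, 0.0222]
tool_rot: [0.0, 0.706, 0.709, 0.001]
contact_force: [0.6, 0.1, -1.6]
gripper_width: 0.642
```

```bash
python3 -c "
from h import *
st()"
```

```text
t 5.75 p [0.6353 0.0281 0.0222] x [-0.004  1.     0.   ] y [1.    0.004 0.001] z [ 0.001  0.    -1.   ] F [ 0.6  0.1 -1.6] g 0.642 q [ 0.17  0.7  -0.43  1.77  0.41  0.76 -0.47]
```

>>> move_arm --commands "0 0 0 0.2 0 0 0; 0 0 0 0.15 0 0 0; 0 0 0 0.1 0 0 0; 0 0 0 0 0 0 0; 0.75 0 0 0 0 0 0; 0.85 0 0 0 0 0 0; 1 0 0 0 0 0 0; 1 0 0 0 0 0 0; 1 0 0 0 0 0 0"

```text
t: 6.5
eef_pos: [0.6349, 0.0279, 0.0164]
tool_rot: [0.0, 0.706, 0.709, 0.0]
contact_force: [-0.4, -0.2, 0.3]
gripper_width: 1.001
```

```bash
python3 -c "
from h import *
st()
plan([.59,-.03,.30],0)"
```

```text
t 6.5 p [0.6349 0.0279 0.0164] x [-0.004  1.     0.   ] y [1.    0.004 0.   ] z [ 0.  0. -1.] F [-0.4 -0.2  0.3] g 1.001 q [ 0.17  0.71 -0.43  1.77  0.41  0.75 -0.47]
n 8 row [-0.72 -0.56 -3.54] [ 0.   -0.    0.03] | total [ -5.77  -4.51 -28.36] [ 0.  -0.   0.2]
```

>>> move_arm --commands "1 0 0 -3 0 0 0; 1 0 0 -4 0 0 0; 1 0 0 -4 0 0 0; 1 0 -2 -3.5 0 0 0; 1 -2.5 -2.5 -1 0 0 0; 1 -3 -2.5 0 0 0 0; 1 -3 -2.5 0 0 0 0; 1 -3 -2.5 0 0 0 0; 1 -3 -2.5 0 0 0 0; 1 -3 0 0 0 0 0; 1 0 0 0 0 0 0; 1 0 0 0 0 0 0"

```text
t: 7.5
eef_pos: [0.4902, -0.1498, 0.1715]
tool_rot: [0.0, 0.707, 0.707, -0.0]
contact_force: [0.1, 0.4, -0.1]
gripper_width: 1.0
```

```bash
cat > tins.py <<'E'
from h import *
def tins(img,K,M,z=.035):
    "circles of white lids: Hough on grey, kept if unsaturated and of a tin's size"
    g=cv2.medianBlur(cv2.cvtColor(img,cv2.COLOR_RGB2GRAY),3); h=cv2.cvtColor(img,cv2.COLOR_RGB2HSV)
    r=int(.03*K[0,0]/(M[2,3]-z))
    c=cv2.HoughCircles(g,cv2.HOUGH_GRADIENT,1,30,param1=120,param2=18,minRadius=int(r*.88),maxRadius=int(r*1.15))
    out=[]
    for u,v,rr in (c[0] if c is not None else []):
        m=np.zeros(g.shape,np.uint8);cv2.circle(m,(int(u),int(v)),int(rr*.85),255,-1)
        me=cv2.mean(h,m)
        if me[1]<45 and me[2]>120: out.append((u,v,rr)); print("tin?",u,v,rr,"hsv",np.round(me[:3]),onz(K,M,u,v,z).round(4))
    return out
E
python3 -c "
from tins import *
st()
i,K,M=cam('wrist');save('w7',i);np.savez('w7.npz',i=i,K=K,M=M)
tins(i,K,M)"
```

```text
t 7.5 p [ 0.4902 -0.1498  0.1715] x [ 0.     1.    -0.001] y [ 1. -0.  0.] z [ 0.    -0.001 -1.   ] F [ 0.1  0.4 -0.1] g 1.0 q [ 0.6   0.33 -0.51  1.97  0.2   0.89 -0.01]
tin? 385.5 269.5 32.9 hsv [ 22.  20. 217.] [ 0.5512 -0.2375  0.035 ]
tin? 246.5 281.5 32.1 hsv [ 22.  26. 144.] [ 0.4194 -0.2502  0.035 ]
tin? 622.5 225.5 39.4 hsv [ 21.  30. 149.] [ 0.7625 -0.1929  0.035 ]
```

View pics/w7.png

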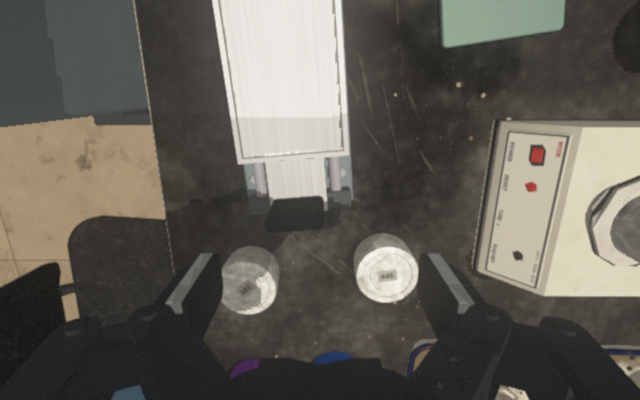

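Both lids are found at (386,270) and (247,282), unmoved, and the white stand is near tin A's +x side. I'll grasp tin A with the jaws at 45° for clearance.

```bash
python3 -c "
from tins import *
plan([.551,-.238,.09],45,8)"
```

```text
n 8 row [-1.35  0.34  1.02] [ 0.  -0.  -5.6] | total [-9.02  6.    8.15] [  0.   -0.  -44.8]
```

>>> move_arm --commands "1 -1.35 0.34 1 0 0 -5.6; 1 -1.35 0.34 1 0 0 -5.6; 1 -1.35 0.34 1 0 0 -5.6; 1 -1.35 0.34 1 0 0 -5.6; 1 -1.35 0.34 1 0 0 -5.6; 1 -1.35 0.34 1 0 0 -5.6; 1 -1.35 0.34 1 0 0 -5.6; 1 -1.35 0.34 1 0 0 -5.6; 1 0 0 0 0 0 0; 1 0 0 0 0 0 0"

```text
t: 8.38
eef_pos: [0.5517, -0.236, 0.0907]
tool_rot: [-0.001, 0.383, 0.924, 0.001]
contact_force: [0.2, -0.1, -0.3]
gripper_width: 1.002
```

```bash
python3 -c "
from tins import *
st()
plan([.551,-.238,.006],45,4)"
```

```text
t 8.38 p [ 0.5517 -0.236   0.0907] x [-0.707  0.707  0.002] y [0.707 0.707 0.001] z [-0.001  0.002 -1.   ] F [ 0.2 -0.1 -0.3] g 1.002 q [ 0.74  0.59 -0.59  1.82  0.42  0.86  0.74]
n 4 row [-0.02 -0.05  2.12] [ 0.01 -0.03  0.  ] | total [-0.1  -0.2   8.47] [ 0.1 -0.1  0. ]
```

>>> move_arm --commands "1 0 0 2.5 0 0 0; 1 0 -0.1 2.5 0 0 0; 1 0 -0.1 2.2 0 0 0; 1 0 0 1.3 0 0 0; 1 0 0 0 0 0 0; 0 0 0 0 0 0 0; 0 0 0 0 0 0 0; 0 0 0 0 0 0 0; 0 0 0 0 0 0 0; 0 0 0 0 0 0 0; 0 0 0 0 0 0 0" --force 50

```text
t: 9.3
eef_pos: [0.5514, -0.2391, 0.0084]
tool_rot: [0.002, 0.382, 0.924, 0.0]
contact_force: [-0.7, 1.9, 6.6]
gripper_width: 0.701
```

>>> move_arm --commands "0 0 0 -2 0 0 0; 0 0 0 -3 0 0 0; 0 0 0 -3 0 0 0; 0 0 0 -3 0 0 0; 0 0 0 -1.5 0 0 0; 0 0 0 0 0 0 0; 0 0 0 0 0 0 0"

```text
t: 9.88
eef_pos: [0.5502, -0.2396, 0.1325]
tool_rot: [0.001, 0.383, 0.924, -0.0]
contact_force: [-0.2, -0.3, -1.5]
gripper_width: 0.696
```

```bash
python3 -c "
from tins import *
st()
plan([.456,.045,.13],-4)"
```

```text
t 9.88 p [ 0.5502 -0.2396  0.1325] x [-0.707  0.707 -0.002] y [0.707 0.707 0.   ] z [ 0.002 -0.001 -1.   ] F [-0.2 -0.3 -1.5] g 0.696 q [ 0.77  0.54 -0.61  1.8   0.38  0.92  0.77]
n 8 row [3.85 0.35 0.03] [0.01 0.01 6.13] | total [26.78 13.47  0.19] [ 0.1  0.1 49. ]
```

>>> move_arm --commands "0 3.08 0.28 0 0 0 4.9; 0 3.08 0.28 0 0 0 4.9; 0 3.08 0.28 0 0 0 4.9; 0 3.08 0.28 0 0 0 4.9; 0 3.08 0.28 0 0 0 4.9; 0 3.08 0.28 0 0 0 4.9; 0 3.08 0.28 0 0 0 4.9; 0 3.08 0.28 0 0 0 4.9; 0 3.08 0.28 0 0 0 4.9; 0 3.08 0.28 0 0 0 4.9; 0 0 0 0 0 0 0; 0 0 0 0 0 0 0"

```text
t: 10.88
eef_pos: [0.4572, 0.0483, 0.1304]
tool_rot: [-0.001, 0.729, 0.684, -0.001]
contact_force: [-1.5, -0.7, -0.8]
gripper_width: 0.702
```

```bash
python3 -c "
from tins import *
st()
plan([.456,.045,.047],-4,4)
i,K,M=cam('wrist')
for p in ((.456,.045,.035),(.404,.13,.042),(.496,.13,.042)): print(proj(K,M,p))
save('w8',i,.8)"
```

```text
t 10.88 p [0.4572 0.0483 0.1304] x [0.064 0.998 0.   ] y [ 0.998 -0.064 -0.002] z [-0.002  0.    -1.   ] F [-1.5 -0.7 -0.8] g 0.702 q [ 0.25  0.32 -0.57  2.12  0.24  0.77 -0.54]
n 4 row [-0.08 -0.02  2.09] [-0.03 -0.    0.08] | total [-0.34 -0.08  8.34] [-0.1 -0.   0.3]
[319.96326715 198.5540201 ]
[232.75443035  84.45222022]
[372.6998099   74.80794413]
```

View pics/w8.png

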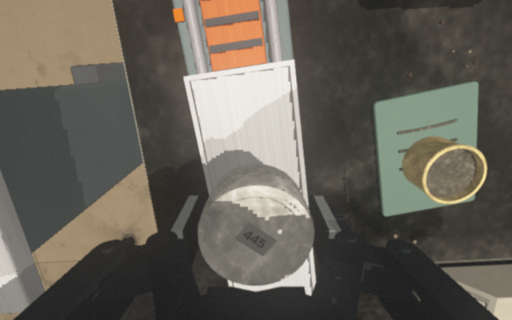

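The tin is held over the tray and the cup stands on the plate. Tray corners are where I expected, within a few mm.

>>> move_arm --commands "0 -0.1 0 2.5 0 0 0; 0 -0.1 0 2.5 0 0 0; 0 -0.1 0 2 0 0 0; 0 0 0 1 0 0 0; 0 0 0 0.4 0 0 0; 0 0 0 0.2 0 0 0; 0 0 0 0 0 0 0; 0 0 0 0 0 0 0"

```text
t: 11.6
eef_pos: [0.4587, 0.0434, 0.0462]
tool_rot: [0.0, 0.731, 0.682, 0.001]
contact_force: [0.1, 0.0, -0.7]
gripper_width: 0.698
```

```bash
python3 -c "
from tins import *
st()"
```

```text
t 11.6 p [0.4587 0.0434 0.0462] x [0.069 0.998 0.   ] y [ 0.998 -0.069  0.001] z [ 0.001  0.    -1.   ] F [ 0.1  0.  -0.7] g 0.698 q [ 0.18  0.46 -0.49  2.17  0.38  0.59 -0.66]
```

Lower 2 mm, release, rise and go look at tin B.

>>> move_arm --commands "0 0 0 0.2 0 0 0; 0 0 0 0.1 0 0 0; 0 0 0 0 0 0 0; 0.78 0 0 0 0 0 0; 0.85 0 0 0 0 0 0; 1 0 0 0 0 0 0; 1 0 0 0 0 0 0; 1 0 0 0 0 0 0; 1 0 0 -2 0 0 0; 1 0 0 -3 0 0 0; 1 0 0 -4 0 0 0; 1 0 0 -3.5 0 0 0"

```text
t: 12.6
eef_pos: [0.4573, 0.0437, 0.1688]
tool_rot: [-0.001, 0.731, 0.682, -0.0]
contact_force: [1.0, 0.7, 0.7]
gripper_width: 0.999
```

>>> move_arm --commands "1 -3.5 0 0 0 0 -0.7; 1 -3.5 0 0 0 0 -0.7; 1 -3.5 0 0 0 0 -0.7; 1 -3.5 0 0 0 0 -0.7; 1 -3.5 0 0 0 0 -0.7; 1 -3.5 0 0 0 0 -0.5; 1 0 0 0 0 0 0; 1 0 0 0 0 0 0"

```text
t: 13.27
eef_pos: [0.4493, -0.1683, 0.1671]
tool_rot: [-0.0, 0.709, 0.706, -0.0]
contact_force: [1.1, 1.1, 0.2]
gripper_width: 0.997
```

```bash
python3 -c "
from tins import *
st()
i,K,M=cam('wrist');save('w9',i,.8);np.savez('w9.npz',i=i,K=K,M=M)
print('bench');tins(i,K,M);print('tray');tins(i,K,M,.071)"
```

```text
t 13.27 p [ 0.4493 -0.1683  0.1671] x [ 0.004  1.    -0.   ] y [ 1.    -0.004 -0.001] z [-0.001 -0.    -1.   ] F [1.1 1.1 0.2] g 0.997 q [ 0.65  0.28 -0.49  2.05  0.17  0.86  0.06]
bench
tin? 289.5 265.5 35.2 hsv [ 22.  25. 181.] [ 0.42   -0.2489  0.035 ]
tray
```

View pics/w9.png

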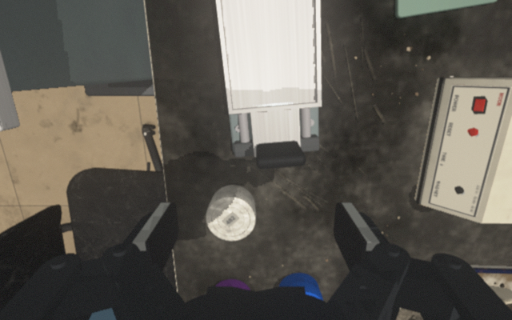

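Tin B's lid is at (289,271) full-res, giving about (0.420, -0.252), and nothing has been knocked.

```bash
python3 -c "
from tins import *
plan([.42,-.252,.09],0,5)"
```

```text
n 5 row [-1.71 -0.59  1.54] [-0.   -0.01 -0.01] | total [-8.56 -2.95  7.71] [-0.  -0.  -0.1]
```

>>> move_arm --commands "1 -1.7 -0.6 1.5 0 0 0; 1 -1.7 -0.6 1.5 0 0 0; 1 -1.7 -0.6 1.5 0 0 0; 1 -1.7 -0.6 1.5 0 0 0; 1 -1.7 -0.55 1.5 0 0 0; 1 0 0 0 0 0 0; 1 0 0 0 0 0 0"

```text
t: 13.9
eef_pos: [0.4201, -0.2501, 0.0918]
tool_rot: [-0.001, 0.707, 0.708, 0.0]
contact_force: [1.0, 1.0, 0.7]
gripper_width: 1.006
```

```bash
python3 -c "
from tins import *
st()
plan([.42,-.252,.007],0,4)"
```

```text
t 13.9 p [ 0.4201 -0.2501  0.0918] x [-0.001  1.     0.002] y [ 1.     0.001 -0.001] z [-0.001  0.002 -1.   ] F [1.  1.  0.7] g 1.006 q [ 0.76  0.4  -0.42  2.09  0.25  0.7   0.18]
n 4 row [-0.05 -0.    2.12] [-0.02 -0.02  0.02] | total [-0.21  0.    8.48] [-0.1 -0.1  0.1]
```

>>> move_arm --commands "1 -0.1 0 2.5 0 0 0; 1 -0.1 0 2.5 0 0 0; 1 0 0 2.2 0 0 0; 1 0 0 1.3 0 0 0; 1 0 0 0 0 0 0; 0 0 0 0 0 0 0; 0 0 0 0 0 0 0; 0 0 0 0 0 0 0; 0 0 0 0 0 0 0; 0 0 0 0 0 0 0; 0 0 0 0 0 0 0" --force 50

```text
t: 14.82
eef_pos: [0.4219, -0.253, 0.0091]
tool_rot: [0.001, 0.707, 0.708, 0.001]
contact_force: [-1.2, 2.2, 7.1]
gripper_width: 0.677
```

>>> move_arm --commands "0 0 0 -2 0 0 0; 0 0 0 -3 0 0 0; 0 0 0 -3 0 0 0; 0 0 0 -3 0 0 0; 0 0 0 -1.5 0 0 0; 0 0 0 0 0 0 0; 0 0 0 0 0 0 0"

```text
t: 15.4
eef_pos: [0.4209, -0.2538, 0.1337]
tool_rot: [0.002, 0.707, 0.707, 0.0]
contact_force: [-0.1, -1.1, -2.5]
gripper_width: 0.677
```

```bash
python3 -c "
from tins import *
st()
plan([.461,-.045,.13],-4,8)"
```

```text
t 15.4 p [ 0.4209 -0.2538  0.1337] x [-0.     1.    -0.002] y [1.    0.    0.002] z [ 0.002 -0.002 -1.   ] F [-0.1 -1.1 -2.5] g 0.677 q [ 0.79  0.34 -0.45  2.06  0.2   0.79  0.22]
n 8 row [2.62 0.42 0.04] [0.02 0.01 0.5 ] | total [20.88  4.02  0.34] [0.1 0.1 4. ]
```

>>> move_arm --commands "0 2.62 0.42 0 0 0 0.5; 0 2.62 0.42 0 0 0 0.5; 0 2.62 0.42 0 0 0 0.5; 0 2.62 0.42 0 0 0 0.5; 0 2.62 0.42 0 0 0 0.5; 0 2.62 0.42 0 0 0 0.5; 0 2.62 0.42 0 0 0 0.5; 0 2.62 0.42 0 0 0 0.5; 0 0 0 0 0 0 0; 0 0 0 0 0 0 0"

```text
t: 16.23
eef_pos: [0.4595, -0.0432, 0.1314]
tool_rot: [-0.001, 0.73, 0.684, -0.0]
contact_force: [-1.0, -0.5, -1.7]
gripper_width: 0.676
```

```bash
python3 -c "
from tins import *
st()
plan([.461,-.045,.046],-4,4)
i,K,M=cam('wrist');np.savez('w10.npz',i=i,K=K,M=M);tins(i,K,M,.071)"
```

```text
t 16.23 p [ 0.4595 -0.0432  0.1314] x [0.065 0.998 0.001] y [ 0.998 -0.065 -0.002] z [-0.002  0.001 -1.   ] F [-1.  -0.5 -1.7] g 0.676 q [ 0.41  0.31 -0.53  2.12  0.22  0.77 -0.32]
n 4 row [-0.04  0.04  2.13] [-0.03 -0.01  0.07] | total [-0.17  0.17  8.54] [-0.1 -0.   0.3]
tin? 307.5 75.5 52.1 hsv [ 25.  14. 233.] [0.4569 0.0399 0.071 ]
```

>>> move_arm --commands "0 -0.1 0 2.5 0 0 0; 0 -0.1 0 2.5 0 0 0; 0 0 0 2 0 0 0; 0 0 0 1 0 0 0; 0 0 0 0.4 0 0 0; 0 0 0 0.2 0 0 0; 0 0 0 0 0 0 0; 0 0 0 0 0 0 0"

```text
t: 16.95
eef_pos: [0.4608, -0.0471, 0.0472]
tool_rot: [0.001, 0.731, 0.682, 0.0]
contact_force: [0.4, 0.8, -1.7]
gripper_width: 0.674
```

```bash
python3 -c "
from tins import *
st()"
```

```text
t 16.95 p [ 0.4608 -0.0471  0.0472] x [ 0.069  0.998 -0.   ] y [ 0.998 -0.069  0.001] z [ 0.001 -0.    -1.   ] F [ 0.4  0.8 -1.7] g 0.674 q [ 0.34  0.45 -0.45  2.17  0.36  0.59 -0.43]
```

>>> move_arm --commands "0 0 0 0.2 0 0 0; 0 0 0 0.1 0 0 0; 0 0 0 0 0 0 0; 0.78 0 0 0 0 0 0; 0.85 0 0 0 0 0 0; 1 0 0 0 0 0 0; 1 0 0 0 0 0 0; 1 0 0 0 0 0 0; 1 0 0 -2 0 0 0; 1 0 0 -3 0 0 0; 1 0 0 -4 0 0 0; 1 0 0 -3.5 0 0 0"

```text
t: 17.95
eef_pos: [0.4596, -0.0465, 0.1698]
tool_rot: [-0.001, 0.731, 0.682, -0.0]
contact_force: [1.4, -1.0, 0.4]
gripper_width: 1.002
```

>>> move_arm --commands "1 -3 0 -1.5 0 0 0; 1 -3 0 -1.5 0 0 0; 1 -3 0 -1.5 0 0 0; 1 -1 0 -1 0 0 0; 1 0 0 0 0 0 0; 1 0 0 0 0 0 0"

```text
t: 18.45
eef_pos: [0.4532, -0.1468, 0.2235]
tool_rot: [0.0, 0.732, 0.682, 0.0]
contact_force: [0.7, 0.3, 1.0]
gripper_width: 0.999
```

```bash
python3 -c "
from tins import *
st()
i,K,M=cam('wrist');np.savez('w11.npz',i=i,K=K,M=M);tins(i,K,M,.071)
j,_,_=cam('scene');np.savez('s11.npz',i=j)
save('w11',np.hstack([cv2.resize(i,(400,250)),j[150:400,200:500].copy()]))"
```

```text
t 18.45 p [ 0.4532 -0.1468  0.2235] x [ 0.07   0.998 -0.   ] y [ 0.998 -0.07   0.001] z [ 0.001 -0.    -1.   ] F [0.7 0.3 1. ] g 0.999 q [ 0.63  0.2  -0.5   2.    0.11  0.97  0.  ]
tin? 321.5 59.5 37.3 hsv [ 24.  12. 237.] [ 0.4609 -0.049   0.071 ]
tin? 622.5 183.5 34.7 hsv [ 21.  27. 154.] [ 0.7288 -0.1745  0.071 ]
```

View pics/w11.png

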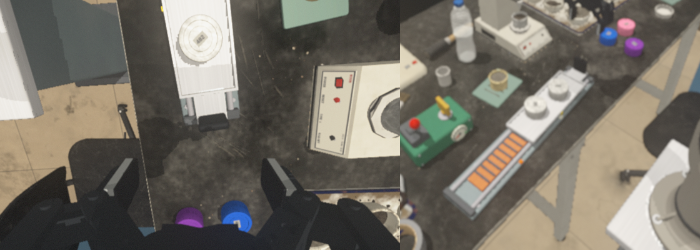

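Both tins stand in the tray near x≈0.46, y=+0.04 and -0.049. The cup is on the plate and the bystanders haven't moved. Next I go behind the grip with the fingers closed and push.

```bash
python3 -c "
from tins import *
plan([.472,-.205,.15],-4,3)
d=np.load('w11.npz');
for p in((.469,-.174,.088),(.469,-.162,.088)): print(proj(d['K'],d['M'],p))
g=d['i'][170:220,330].mean(1);print(g.round())"
```

```text
n 3 row [-1.95  0.78  2.42] [-0.02 -0.01  0.05] | total [-5.84  2.32  7.25] [-0.1 -0.   0.1]
[340.61933553 208.5460751 ]
[339.89376975 195.66360578]
[218. 219. 219. 218. 218. 218. 216. 219. 216. 216. 217. 217. 219. 205.
 147.  82.  57.  59.  59.  59.  60.  58.  57.  57.  60.  56.  60.  54.
  57.  63.  59.  61.  63.  58.  57.  54.  51.  51.  51.  50.  55.  66.
  70.  67.  67.  64.  66.  72.  85.  88.]
```

>>> move_arm --commands "0 -2 0.8 2.4 0 0 0; 0 -2 0.8 2.4 0 0 0; 0 -2 0.7 2.4 0 0 0; 0 0 0 0 0 0 0; 0 0 0 0 0 0 0; 0 0 0 0 0 0 0; 0 0 0 2.5 0 0 0; 0 0 0 2.5 0 0 0; 0 0 0 2.5 0 0 0; 0 0 0 2 0 0 0; 0 0 0 0 0 0 0; 0 0 0 0 0 0 0"

```text
t: 19.55
eef_pos: [0.4722, -0.2066, 0.0569]
tool_rot: [-0.0, 0.73, 0.683, 0.0]
contact_force: [0.3, -0.0, 0.7]
gripper_width: -0.002
```

```bash
python3 -c "
from tins import *
st()"
```

```text
t 19.55 p [ 0.4722 -0.2066  0.0569] x [0.067 0.998 0.001] y [ 0.998 -0.067 -0.   ] z [-0.     0.001 -1.   ] F [ 0.3 -0.   0.7] g -0.002 q [ 0.61  0.49 -0.39  2.05  0.3   0.65 -0.05]
```

>>> move_arm --commands "0 1 -0.1 0 0 0 0; 0 0.5 0 0 0 0 0; 0 0.3 0 0 0 0 0; 0 0.3 0 0 0 0 0; 0 0.3 0 0 0 0 0; 0 0 0 0 0 0 0; 0 0 0 0 0 0 0"

```text
t: 20.13
eef_pos: [0.4733, -0.1864, 0.0575]
tool_rot: [0.002, 0.732, 0.682, -0.0]
contact_force: [-1.0, -5.5, 3.2]
gripper_width: -0.002
```

```bash
python3 -c "
from tins import *
st()"
```

```text
t 20.13 p [ 0.4733 -0.1864  0.0575] x [ 0.071  0.997 -0.003] y [ 0.997 -0.071  0.002] z [ 0.002 -0.003 -1.   ] F [-1.  -5.5  3.2] g -0.002 q [ 0.57  0.48 -0.39  2.07  0.3   0.64 -0.1 ]
```

>>> move_arm --commands "0 0.6 -0.08 0 0 0 0; 0 0.8 -0.1 0 0 0 0; 0 1.2 -0.17 0 0 0 0; 0 1.5 -0.2 0 0 0 0; 0 1.5 -0.2 0 0 0 0; 0 1.5 -0.2 0 0 0 0; 0 1.5 -0.2 0 0 0 0; 0 1.5 -0.2 0 0 0 0; 0 1.5 -0.2 0 0 0 0; 0 1.5 -0.2 0 0 0 0; 0 1 -0.13 0 0 0 0; 0 0.5 -0.08 0 0 0 0"

```text
t: 21.13
eef_pos: [0.4632, -0.0351, 0.0567]
tool_rot: [-0.0, 0.73, 0.683, 0.0]
contact_force: [-1.6, -0.1, 0.1]
gripper_width: -0.002
```

```bash
python3 -c "
from tins import *
st()"
```

```text
t 21.13 p [ 0.4632 -0.0351  0.0567] x [0.067 0.998 0.001] y [ 0.998 -0.067  0.   ] z [ 0.001  0.001 -1.   ] F [-1.6 -0.1  0.1] g -0.002 q [ 0.29  0.43 -0.42  2.16  0.31  0.6  -0.41]
```

>>> move_arm --commands "0 0.4 -0.05 0 0 0 0; 0 0.5 -0.06 0 0 0 0; 0 0.5 -0.06 0 0 0 0; 0 0.4 -0.05 0 0 0 0; 0 0.3 -0.04 0 0 0 0; 0 0 0 0 0 0 0; 0 0 0 0 0 0 0"

```text
t: 21.72
eef_pos: [0.4621, -0.0207, 0.0565]
tool_rot: [0.002, 0.733, 0.681, -0.002]
contact_force: [0.8, -13.2, 1.9]
gripper_width: 0.001
```

```bash
python3 -c "
from tins import *
st()
i,K,M=cam('wrist');np.savez('w12.npz',i=i,K=K,M=M);j,_,_=cam('scene')
save('w12',np.hstack([i[:300,170:470],cv2.resize(j[220:370,230:430],(400,300),interpolation=cv2.INTER_CUBIC)]))"
```

```text
t 21.72 p [ 0.4621 -0.0207  0.0565] x [ 0.074  0.997 -0.005] y [ 0.997 -0.074 -0.   ] z [-0.001 -0.005 -1.   ] F [  0.8 -13.2   1.9] g 0.001 q [ 0.26  0.43 -0.42  2.17  0.31  0.6  -0.46]
```

View pics/w12.png

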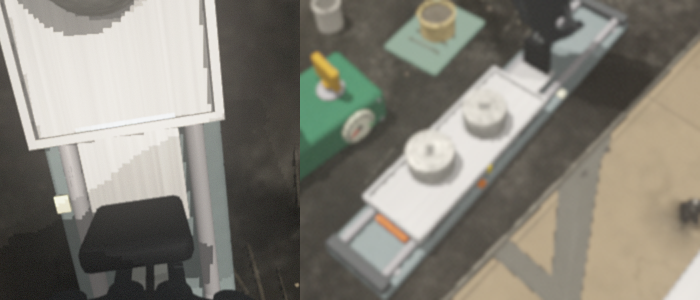

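The tray is just short of the orange mark and pushing against the detent at 13 N, with both tins standing.

>>> move_arm --commands "0 0.2 -0.03 0 0 0 0; 0 0.2 -0.03 0 0 0 0; 0 0 0 0 0 0 0; 0 0 0 0 0 0 0"

```text
t: 22.15
eef_pos: [0.4616, -0.0121, 0.0564]
tool_rot: [-0.0, 0.731, 0.682, -0.0]
contact_force: [-0.8, -2.4, 1.8]
gripper_width: 0.005
```

```bash
python3 -c "
from tins import *
st()"
```

```text
t 22.15 p [ 0.4616 -0.0121  0.0564] x [ 0.07   0.998 -0.   ] y [ 0.998 -0.07  -0.   ] z [-0. -0. -1.] F [-0.8 -2.4  1.8] g 0.005 q [ 0.25  0.43 -0.42  2.17  0.31  0.6  -0.47]
```

>>> move_arm --commands "0 -1 0.1 0 0 0 0; 0 -2 0 0 0 0 0; 0 0 0 -3 0 0 0; 0 0 0 -4 0 0 0; 0 0 0 -4 0 0 0; 0 0 0 -4 0 0 0; 0 0 0 0 0 0 0; 0 0 0 0 0 0 0"

```text
t: 22.82
eef_pos: [0.4624, -0.0423, 0.2088]
tool_rot: [0.002, 0.731, 0.682, 0.002]
contact_force: [-0.9, -0.6, -0.6]
gripper_width: -0.001
```

Run:
```python
from m import *
st()
i,K,M=cam('wrist');np.savez('w13.npz',i=i,K=K,M=M)
j,_,_=cam('scene')
def yedge(img,K,M,y0,z=.042):
    # trailing rim outer edge: walk along carrier axis at x just off-centre
    ts=np.arange(-.03,.03,.0005);v=[]
    for t in ts:
        y=y0+t; u=proj(K,M,(.458-.065*y-.025,y,z)); v.append(cv2.getRectSubPix(img[:,:,1].copy(),(3,3),tuple(map(float,u))).mean())
    g=np.diff(cv2.GaussianBlur(np.float32(v)[None],(9,1),0)[0]);return y0+ts[g.argmax()],g.max()
d=D["w2"];print(yedge(d["i"],d["K"],d["M"],-.130)); d=np.load("w11.npz");print(yedge(d["i"],d["K"],d["M"],-.130))
print(yedge(i,K,M,.05))
save("w13",np.hstack([i[:300,170:470],cv2.resize(j[220:370,230:430],(400,300),interpolation=cv2.INTER_CUBIC)]))
```

```text
t 22.82 p [ 0.4624 -0.0423  0.2088] x [ 0.069  0.998 -0.   ] y [ 0.998 -0.069  0.006] z [ 0.006 -0.001 -1.   ] F [-0.9 -0.6 -0.6] g -0.001 q [ 0.42  0.19 -0.51  2.04  0.12  0.93 -0.23]
(np.float64(-0.13349999999999998), np.float32(14.1640625))
(np.float64(-0.13299999999999998), np.float32(13.8059845))
(np.float64(0.042500000000000024), np.float32(2.5065002))
```

View pics/w13.png

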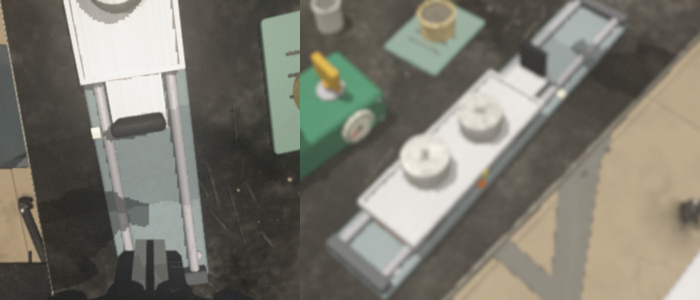

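The yellow mark now sits at the orange one (485,175), with the tins upright. I'll check the displacement numerically and plan the key.

Run:
```python
from m import *
def yedge(img,K,M,y0,dx,z=.042):
    ts=np.arange(-.015,.015,.0005);v=[]
    for t in ts:
        y=y0+t; u=proj(K,M,(.458-.065*y+dx,y,z)); v.append(cv2.getRectSubPix(img[:,:,1].copy(),(3,3),tuple(map(float,u))).mean())
    g=np.diff(cv2.GaussianBlur(np.float32(v)[None],(9,1),0)[0]);return round(y0+ts[g.argmax()],4),round(float(g.max()),1)
e=np.load("w11.npz");f=np.load("w13.npz")
for dx in(-.042,-.035,-.03,.03,.035,.042): print(dx,*[yedge(d["i"],d["K"],d["M"],y,dx) for d,y in((D["w2"],-.133),(e,-.133),(f,.047))])
plan([.60,.15,.28],0)
```

```text
-0.042 (np.float64(-0.1345), 14.2) (np.float64(-0.134), 8.7) (np.float64(0.0405), 18.2)
-0.035 (np.float64(-0.1345), 13.3) (np.float64(-0.1335), 9.4) (np.float64(0.041), 16.0)
-0.03 (np.float64(-0.134), 11.9) (np.float64(-0.127), 5.1) (np.float64(0.0415), 16.4)
0.03 (np.float64(-0.129), 7.8) (np.float64(-0.1285), 9.5) (np.float64(0.046), 15.3)
0.035 (np.float64(-0.121), 4.2) (np.float64(-0.128), 5.8) (np.float64(0.0465), 18.4)
0.042 (np.float64(-0.128), 4.8) (np.float64(-0.1275), 8.6) (np.float64(0.047), 11.4)
n 7 row [ 2.82  1.89 -1.06] [-0.01  0.   -0.57] | total [20.14 12.62 -7.43] [-0.  0. -4.]
```

Run:
```python
from m import *
j,K,M=cam("scene");a=np.load("s11.npz")["i"]
def yel_c(img,p,r=7):
    x,y=map(int,p);s=img[y-r:y+r+1,x-r:x+r+1].astype(float)
    w=np.clip(np.minimum(s[...,0],s[...,1])-s[...,2]-25,0,None);g=s[...,1]>s[...,0]*.72;w*=g
    Y,X=np.mgrid[-r:r+1,-r:r+1];return x+(w*X).sum()/w.sum(),y+(w*Y).sum()/w.sum(),w.sum()
p0=proj(K,M,(.408,.0,.04));print(p0)
b0=yel_c(a,(362,264));b1=yel_c(j,(230+487/2,220+170/2))
print(b0,b1,np.linalg.norm(onz(K,M,*b0[:2],.038)-onz(K,M,*b1[:2],.038)))
# lids
from tins import tins
for im in(a,j):
    for z in(.071,):tins(im,K,M,z) if 0 else None
def edge(img,y0,dx,z=.042,up=1,ch=1):
    ts=np.arange(-.02,.02,.0005)
    v=[cv2.getRectSubPix(img[:,:,ch].copy(),(3,3),tuple(map(float,proj(K,M,(.458-.065*(y0+t)+dx,y0+t,z))))).mean() for t in ts]
    g=np.diff(cv2.GaussianBlur(np.float32(v)[None],(15,1),0)[0])*up;return round(y0+ts[g.argmax()],4),round(float(g.max()),1)
for dx in(-.03,-.02,.0,.02): print(dx,"lead",edge(a,.13,dx,up=-1,ch=2),edge(j,.308,dx,up=-1,ch=2),"trail",edge(a,-.13,dx),edge(j,.048,dx))
```

```text
[360.47140351 262.39511808]
(np.float64(361.4407894736842), np.float64(262.7236842105263), np.float64(152.0)) (np.float64(nan), np.float64(nan), np.float64(0.0)) nan
-0.03 lead (np.float64(0.128), 5.1) (np.float64(0.3), 5.5) trail (np.float64(-0.137), 2.0) (np.float64(0.051), 1.5)
-0.02 lead (np.float64(0.1285), 5.2) (np.float64(0.3005), 5.5) trail (np.float64(-0.119), 1.0) (np.float64(0.052), 1.0)
0.0 lead (np.float64(0.13), 5.3) (np.float64(0.3025), 5.6) trail (np.float64(-0.119), 0.9) (np.float64(0.054), 1.1)
0.02 lead (np.float64(0.13), 3.7) (np.float64(0.303), 3.6) trail (np.float64(-0.117), 0.8) (np.float64(0.056), 1.2)<stdin>:6: RuntimeWarning: invalid value encountered in scalar divide
```

Independent estimates put the carrier at about 0.173–0.175, a few mm short of centre. I'll go back behind the grip and nudge it.

>>> move_arm --commands "0 0 0 4 0 0 0; 0 0 0 4 0 0 0; 0 0 0 4 0 0 0; 0 0 0 3.2 0 0 0; 0 1 0 0 0 0 0; 0 1.2 -0.1 0 0 0 0; 0 0.5 -0.1 0 0 0 0; 0 0 0 0 0 0 0; 0 0 0 0 0 0 0"

```text
t: 23.72
eef_pos: [0.461, -0.0144, 0.0553]
tool_rot: [0.0, 0.731, 0.683, 0.0]
contact_force: [-0.4, 0.1, 0.4]
gripper_width: -0.0
```

```bash
python3 -c "
from tins import *
st()"
```

```text
t 23.72 p [ 0.461  -0.0144  0.0553] x [ 0.068  0.998 -0.   ] y [ 0.998 -0.068  0.001] z [ 0.001 -0.    -1.   ] F [-0.4  0.1  0.4] g -0.0 q [ 0.26  0.43 -0.43  2.17  0.32  0.6  -0.47]
```

>>> move_arm --commands "0 0.2 0 0 0 0 0; 0 0.2 0 0 0 0 0; 0 0.2 0 0 0 0 0; 0 0 0 0 0 0 0; 0 0 0 0 0 0 0"

```text
t: 24.13
eef_pos: [0.461, -0.0089, 0.0545]
tool_rot: [0.0, 0.731, 0.682, 0.0]
contact_force: [0.0, 0.4, -0.3]
gripper_width: 0.004
```

```bash
python3 -c "
from tins import *
st()"
```

```text
t 24.13 p [ 0.461  -0.0089  0.0545] x [ 0.069  0.998 -0.   ] y [ 0.998 -0.069  0.   ] z [ 0. -0. -1.] F [ 0.   0.4 -0.3] g 0.004 q [ 0.25  0.44 -0.43  2.17  0.32  0.6  -0.49]
```

No contact at y=-0.009, so the carrier centred itself past that point and is clicked in. Next I back off and go above the key.

>>> move_arm --commands "0 -1 0 0 0 0 0; 0 -2 0 0 0 0 0; 0 0 0 -3 0 0 0; 0 0 0 -4 0 0 0; 0 0 0 -4 0 0 0; 0.5 0 0 -4 0 0 0; 0.5 0 0 0 0 0 0; 0.5 0 0 0 0 0 0"

```text
t: 24.8
eef_pos: [0.4603, -0.0398, 0.2067]
tool_rot: [0.002, 0.732, 0.682, 0.001]
contact_force: [-0.1, -1.4, 0.1]
gripper_width: 0.419
```

```bash
python3 -c "
from tins import *
st()
plan([.628,.225,.22],90,15)"
```

```text
t 24.8 p [ 0.4603 -0.0398  0.2067] x [ 0.07   0.998 -0.001] y [ 0.997 -0.07   0.005] z [ 0.005 -0.001 -1.   ] F [-0.1 -1.4  0.1] g 0.419 q [ 0.43  0.19 -0.53  2.05  0.12  0.93 -0.24]
n 15 row [ 0.72  2.23 -0.08] [ 0.01  0.02 -6.27] | total [27.6  14.87 -1.28] [  0.2   0.3 -94. ]
```

>>> move_arm --commands "0.5 0.72 2.23 -0.1 0 0 -6.27; 0.5 0.72 2.23 -0.1 0 0 -6.27; 0.5 0.72 2.23 -0.1 0 0 -6.27; 0.5 0.72 2.23 -0.1 0 0 -6.27; 0.5 0.72 2.23 -0.1 0 0 -6.27; 0.5 0.72 2.23 -0.1 0 0 -6.27; 0.5 0.72 2.23 -0.1 0 0 -6.27; 0.5 0.72 2.23 -0.1 0 0 -6.27; 0.5 0.72 2.23 -0.1 0 0 -6.27; 0.5 0.72 2.23 -0.1 0 0 -6.27; 0.5 0.72 2.23 -0.1 0 0 -6.27; 0.5 0.72 2.23 -0.1 0 0 -6.27"

```text
t: 25.8
eef_pos: [0.6323, 0.1565, 0.2138]
tool_rot: [-0.002, 0.16, 0.987, -0.001]
contact_force: [0.8, 0.3, 0.5]
gripper_width: 0.496
```

>>> move_arm --commands "0.5 0.72 2.23 -0.1 0 0 -6.27; 0.5 0.72 2.23 -0.1 0 0 -6.27; 0.5 0.72 2.23 -0.1 0 0 -6.27; 0.5 0 0 0 0 0 0; 0.5 0 0 0 0 0 0"

```text
t: 26.22
eef_pos: [0.6244, 0.2277, 0.2173]
tool_rot: [-0.002, -0.002, 1.0, -0.0]
contact_force: [-0.2, -0.3, -0.3]
gripper_width: 0.5
```

Run:
```python
from m import *
st()
i,K,M=cam('wrist');np.savez('w14.npz',i=i,K=K,M=M);save('w14',i)
h=cv2.cvtColor(i,cv2.COLOR_RGB2HSV).astype(int);m=yel(h).astype(np.uint8)
cs=cv2.findContours(m,cv2.RETR_EXTERNAL,cv2.CHAIN_APPROX_NONE)[0]
for c in cs:
    if cv2.contourArea(c)>150:
        b=cv2.boxPoints(cv2.minAreaRect(c));print(cv2.contourArea(c),b.round().tolist(),[onz(K,M,*p,.113)[:2].round(4).tolist() for p in b])
x=[proj(K,M,(.628,.225,.113))];print(x)
s=i[int(x[0][1])-45:int(x[0][1])+45:6,int(x[0][0])-45:int(x[0][0])+45:6];
print(h[int(x[0][1])-45:int(x[0][1])+45:6,int(x[0][0])-45:int(x[0][0])+45:6,2]);print(h[int(x[0][1])-45:int(x[0][1])+45:6,int(x[0][0])-45:int(x[0][0])+45:6,0])
```

```text
t 26.22 p [0.6244 0.2277 0.2173] x [-1.    -0.004  0.003] y [-0.004  1.    -0.   ] z [-0.003 -0.    -1.   ] F [-0.2 -0.3 -0.3] g 0.5 q [ 0.11  0.61 -0.83  1.55  0.47  1.2   0.77]
758.0 [[322.0, 308.0], [348.0, 298.0], [360.0, 327.0], [333.0, 337.0]] [[0.7293, 0.2294], [0.7185, 0.2521], [0.7481, 0.2632], [0.7595, 0.2399]]
1613.5 [[410.0, 277.0], [469.0, 256.0], [479.0, 285.0], [421.0, 306.0]] [[0.698, 0.3036], [0.6781, 0.3498], [0.7053, 0.3624], [0.7265, 0.3151]]
326.0 [[543.0, 283.0], [545.0, 234.0], [558.0, 234.0], [556.0, 283.0]] [[0.7034, 0.4163], [0.6582, 0.4088], [0.6586, 0.4193], [0.7038, 0.4273]]
888.5 [[569.0, 301.0], [577.0, 223.0], [601.0, 225.0], [593.0, 303.0]] [[0.7209, 0.4416], [0.6485, 0.4319], [0.6506, 0.4519], [0.7233, 0.4633]]
1056.0 [[309.0, 154.0], [331.0, 154.0], [331.0, 224.0], [309.0, 224.0]] [[0.5942, 0.2194], [0.5941, 0.2358], [0.6505, 0.2366], [0.6505, 0.219]]
3358.0 [[72.0, 159.0], [147.0, 141.0], [160.0, 199.0], [85.0, 217.0]] [[0.5986, 0.041], [0.585, 0.0995], [0.63, 0.1035], [0.6452, 0.0419]]
525.0 [[539.0, 208.0], [547.0, 124.0], [569.0, 126.0], [562.0,
[... 1508 characters left out ...]
71 68 70 71 71 71 71 71 71]
 [71 71 70 72 70 71 69 66 21 19 71 71 71 71 71]
 [71 71 70 71 70 71 25 24 20 20 15 69 71 71 70]
 [72 71 70 71 70 64 30 36 20 20 18 11 71 71 70]
 [72 71 70 71 71 18 21 21 21 24 18 17 71 70 71]
 [71 70 72 70 71 21 26 21 21 23 21 12 70 70 72]
 [70 71 71 71 71 70 26 20 21 23 12 38 71 70 70]
 [71 71 70 71 70 70 69 18 21 22 49 70 71 71 70]
 [69 71 71 70 71 70 70 21 21 22 69 71 70 69 69]
 [71 72 70 71 70 70 70 20 22 21 71 69 71 71 70]
 [70 72 70 70 71 72 71 19 23 20 70 70 70 71 71]
 [71 70 71 71 71 70 70 19 23 20 71 70 70 71 72]
 [70 71 71 71 70 70 69 66 26 69 68 71 70 71 71]
 [23 22 27 30 30 33 45 46 54 59 61 65 67 69 70]
 [20 20 15 28 27 30 36 27 25 25 27 30 27 30 30]]
```

The key blade lies along x, centred near (0.6245, 0.2277), right under the TCP. I descend and grip it.

>>> move_arm --commands "0.5 0 0 3.5 0 0 0; 0.5 0 0 3.5 0 0 0; 0.5 0 0 3 0 0 0; 0.5 0 0 2 0 0 0; 0.5 0 0 1.5 0 0 0; 0.5 0 0 0 0 0 0; 0.5 0 0 0 0 0 0; 0 0 0 0 0 0 0; 0 0 0 0 0 0 0; 0 0 0 0 0 0 0; 0 0 0 0 0 0 0; 0 0 0 0 0 0 0" --force 60

```text
t: 27.27
eef_pos: [0.6268, 0.2283, 0.0865]
tool_rot: [0.001, -0.0, 1.0, 0.001]
contact_force: [-0.3, 4.4, 5.8]
gripper_width: 0.127
```

```bash
python3 -c "
from tins import *
st()
print(bot.get_obs()['torque'])"
```

```text
t 27.27 p [0.6268 0.2283 0.0865] x [-1.    -0.001 -0.003] y [-0.001  1.     0.003] z [ 0.003  0.003 -1.   ] F [-0.3  4.4  5.8] g 0.127 q [ 0.07  0.74 -0.76  1.65  0.59  0.99  0.68]
[ 0.61849397 -0.04523707 -0.71414966]
```

>>> move_arm --commands "0 0 0 0 0 0 6; 0 0 0 0 0 0 6; 0 0 0 0 0 0 6; 0 0 0 0 0 0 6; 0 0 0 0 0 0 6; 0 0 0 0 0 0 0"

```text
t: 27.77
eef_pos: [0.6266, 0.2283, 0.0864]
tool_rot: [0.001, 0.26, 0.966, 0.001]
contact_force: [-0.5, 3.3, 6.6]
gripper_width: 0.129
```

```bash
python3 -c "
from tins import *
st()
print(bot.get_obs()['torque'])"
```

```text
t 27.77 p [0.6266 0.2283 0.0864] x [-0.865  0.502 -0.002] y [0.502 0.865 0.003] z [ 0.003  0.002 -1.   ] F [-0.5  3.3  6.6] g 0.129 q [-0.    0.7  -0.64  1.66  0.5   0.95  0.22]
[ 0.50884029  0.15618631 -0.14113227]
```

>>> move_arm --commands "0 0 0 0 0 0 7; 0 0 0 0 0 0 7; 0 0 0 0 0 0 7; 0 0 0 0 0 0 7; 0 0 0 0 0 0 7; 0 0 0 0 0 0 7; 0 0 0 0 0 0 7; 0 0 0 0 0 0 7; 0 0 0 0 0 0 7; 0 0 0 0 0 0 7; 0 0 0 0 0 0 7; 0 0 0 0 0 0 7"

```text
t: 28.77
eef_pos: [0.6266, 0.2283, 0.0864]
tool_rot: [-0.0, 0.839, 0.544, 0.002]
contact_force: [-0.5, 2.4, 6.5]
gripper_width: 0.129
```

```bash
python3 -c "
from tins import *
st()
print(bot.get_obs()['torque'])"
```

```text
t 28.77 p [0.6266 0.2283 0.0864] x [0.408 0.913 0.003] y [ 0.913 -0.408  0.002] z [ 0.003  0.002 -1.   ] F [-0.5  2.4  6.5] g 0.129 q [-0.23  0.63 -0.3   1.67  0.23  0.87 -1.05]
[0.46279393 0.28684084 0.17260138]
```

>>> move_arm --commands "0 0 0 0 0 0 7; 0 0 0 0 0 0 7; 0 0 0 0 0 0 7; 0 0 0 0 0 0 7; 0 0 0 0 0 0 7; 0 0 0 0 0 0 7; 0 0 0 0 0 0 7; 0 0 0 0 0 0 7; 0 0 0 0 0 0 7; 0 0 0 0 0 0 7; 0 0 0 0 0 0 7; 0 0 0 0 0 0 7"

```text
t: 29.77
eef_pos: [0.6266, 0.2283, 0.0864]
tool_rot: [-0.001, 0.988, -0.157, 0.001]
contact_force: [-1.0, 3.1, 7.6]
gripper_width: 0.127
```

```bash
python3 -c "
from tins import *
st()
print(bot.get_obs()['torque'])"
```

```text
t 29.77 p [0.6266 0.2283 0.0864] x [ 0.951 -0.311  0.002] y [-0.31  -0.951 -0.003] z [ 0.003  0.002 -1.   ] F [-1.   3.1  7.6] g 0.127 q [-0.49  0.61  0.07  1.69 -0.05  0.83 -2.29]
[0.50562507 0.25794582 0.29611778]
```

>>> move_arm --commands "0 0 0 0 0 0 7; 0 0 0 0 0 0 7; 0 0 0 0 0 0 7; 0 0 0 0 0 0 7; 0 0 0 0 0 0 0; 0.5 0 0 0 0 0 0; 0.5 0 0 0 0 0 0; 0.5 0 0 0 0 0 0; 0.5 0 0 0 0 0 0; 0.5 0 0 -2 0 0 0; 0.5 0 0 -3 0 0 0; 0.5 0 0 0 0 0 0"

```text
t: 30.77
eef_pos: [0.6288, 0.227, 0.1394]
tool_rot: [-0.003, 0.921, -0.39, 0.003]
contact_force: [1.6, 0.5, 1.2]
gripper_width: 0.499
```

```bash
python3 -c "
from tins import *
st()
print(bot.get_obs()['torque'])"
```

```text
t 30.77 p [0.6288 0.227  0.1394] x [ 0.695 -0.719  0.003] y [-0.719 -0.695 -0.007] z [ 0.007  0.003 -1.   ] F [1.6 0.5 1.2] g 0.499 q [-0.58  0.56  0.2   1.67 -0.14  0.92 -2.7 ]
[-0.00040215 -0.10380681  0.01651594]
```

>>> move_arm --commands "0.5 0 0 0 0 0 -7; 0.5 0 0 0 0 0 -7; 0.5 0 0 0 0 0 -7; 0.5 0 0 0 0 0 -7; 0.5 0 0 0 0 0 -7; 0.5 0 0 0 0 0 -7; 0.5 0 0 0 0 0 -7; 0.5 0 0 0 0 0 -7; 0.5 0 0 0 0 0 -7; 0.5 0 0 0 0 0 -7; 0.5 0 0 0 0 0 -7; 0.5 0 0 0 0 0 -7"

```text
t: 31.77
eef_pos: [0.6258, 0.2261, 0.1342]
tool_rot: [0.0, 0.944, 0.329, -0.0]
contact_force: [0.1, -0.7, -0.5]
gripper_width: 0.503
```

>>> move_arm --commands "0.5 0 0 0 0 0 -7; 0.5 0 0 0 0 0 -7; 0.5 0 0 0 0 0 -7; 0.5 0 0 0 0 0 -7; 0.5 0 0 0 0 0 -7; 0.5 0 0 0 0 0 -7; 0.5 0 0 0 0 0 -7; 0.5 0 0 0 0 0 -7; 0.5 0 0 0 0 0 -7; 0.5 0 0 0 0 0 -7; 0.5 0 0 0 0 0 -7; 0.5 0 0 0 0 0 -7"

```text
t: 32.77
eef_pos: [0.6259, 0.2259, 0.1342]
tool_rot: [0.0, 0.482, 0.876, -0.0]
contact_force: [1.1, -0.4, -0.3]
gripper_width: 0.502
```

>>> move_arm --commands "0.5 0 0 0 0 0 -7; 0.5 0 0 0 0 0 -5; 0.5 0 0 0 0 0 0; 0.5 0 0 0 0 0 0; 0.5 0 0 0 0 0 0"

```text
t: 33.18
eef_pos: [0.6259, 0.2262, 0.1343]
tool_rot: [-0.0, 0.391, 0.92, -0.0]
contact_force: [-0.1, 0.0, -1.0]
gripper_width: 0.496
```

Run:
```python
from m import *
st()
plan([.6266,.2280,.0864],44,3)
i,K,M=cam('wrist');np.savez('w15.npz',i=i,K=K,M=M)
h=cv2.cvtColor(i,cv2.COLOR_RGB2HSV).astype(int);m=(yel(h)).astype(np.uint8)
for c in cv2.findContours(m,cv2.RETR_EXTERNAL,cv2.CHAIN_APPROX_NONE)[0]:
    if cv2.contourArea(c)>300:
        r=cv2.minAreaRect(c);print(cv2.contourArea(c),onz(K,M,*r[0],.105).round(4),[onz(K,M,*p,.113)[:2].round(3).tolist() for p in cv2.boxPoints(r)])
```

```text
t 33.18 p [0.6259 0.2262 0.1343] x [-0.694  0.72  -0.   ] y [ 0.72   0.694 -0.   ] z [-0. -0. -1.] F [-0.1  0.  -1. ] g 0.496 q [-0.07  0.62 -0.54  1.63  0.36  0.99  0.04]
n 3 row [0.03 0.06 1.6 ] [-0.    0.   -0.03] | total [0.08 0.18 4.79] [-0.   0.  -0.1]
738.0 [0.7293 0.2697 0.105 ] [[0.711, 0.261], [0.707, 0.275], [0.733, 0.279], [0.738, 0.265]]
2193.0 [0.6237 0.2295 0.105 ] [[0.596, 0.247], [0.608, 0.257], [0.649, 0.216], [0.636, 0.204]]
6764.0 [0.7031 0.3286 0.105 ] [[0.7, 0.284], [0.67, 0.357], [0.695, 0.364], [0.728, 0.29]]
```

The blade lies at -46°, which matches the jaws at 44°. I regrip and wind on.

>>> move_arm --commands "0.5 0.03 0.1 2 0 0 0; 0.5 0.03 0.1 1.8 0 0 0; 0.5 0 0 1 0 0 0; 0.5 0 0 0 0 0 0; 0 0 0 0 0 0 0; 0 0 0 0 0 0 0; 0 0 0 0 0 0 0; 0 0 0 0 0 0 0; 0 0 0 0 0 0 0; 0 0 0 0 0 0 5; 0 0 0 0 0 0 7; 0 0 0 0 0 0 7"

```text
t: 34.23
eef_pos: [0.6268, 0.2282, 0.0877]
tool_rot: [0.0, 0.539, 0.842, -0.0]
contact_force: [-4.1, -1.6, 6.2]
gripper_width: 0.13
```

>>> move_arm --commands "0 0 0 0 0 0 7; 0 0 0 0 0 0 7; 0 0 0 0 0 0 7; 0 0 0 0 0 0 7; 0 0 0 0 0 0 7; 0 0 0 0 0 0 7; 0 0 0 0 0 0 7; 0 0 0 0 0 0 7; 0 0 0 0 0 0 7; 0 0 0 0 0 0 7; 0 0 0 0 0 0 7; 0 0 0 0 0 0 7"

```text
t: 35.23
eef_pos: [0.6264, 0.2282, 0.0877]
tool_rot: [0.0, 0.964, 0.266, -0.0]
contact_force: [-5.5, -2.4, 7.6]
gripper_width: 0.13
```

```bash
python3 -c "
from tins import *
st()
print(bot.get_obs()['torque'])"
```

```text
t 35.23 p [0.6264 0.2282 0.0877] x [ 0.859  0.512 -0.001] y [ 0.512 -0.859  0.   ] z [-0. -0. -1.] F [-5.5 -2.4  7.6] g 0.13 q [-0.38  0.62 -0.09  1.68  0.07  0.85 -1.53]
[-0.64652908  1.04005097  0.2918359 ]
```

>>> move_arm --commands "0 0 0 0 0 0 7; 0 0 0 0 0 0 7; 0 0 0 0 0 0 7; 0 0 0 0 0 0 7; 0 0 0 0 0 0 7; 0 0 0 0 0 0 7; 0 0 0 0 0 0 7; 0 0 0 0 0 0 7; 0 0 0 0 0 0 7; 0 0 0 0 0 0 7; 0 0 0 0 0 0 5; 0 0 0 0 0 0 0"

```text
t: 36.23
eef_pos: [0.6264, 0.2286, 0.0877]
tool_rot: [0.0, 0.927, -0.376, -0.0]
contact_force: [-3.9, -2.4, 8.3]
gripper_width: 0.129
```

```bash
python3 -c "
from tins import *
st()
print(bot.get_obs()['torque'])"
```

```text
t 36.23 p [0.6264 0.2286 0.0877] x [ 0.718 -0.696 -0.   ] y [-0.696 -0.718  0.   ] z [-0.001 -0.    -1.   ] F [-3.9 -2.4  8.3] g 0.129 q [-0.62  0.63  0.25  1.7  -0.19  0.84 -2.63]
[-0.60428016  1.14672987 -0.07710002]
```

>>> move_arm --commands "0 0 0 0 0 0 3; 0 0 0 0 0 0 2; 0 0 0 0 0 0 0; 0.5 0 0 0 0 0 0; 0.5 0 0 0 0 0 0; 0.5 0 0 0 0 0 0; 0.5 0 0 0 0 0 0; 0.5 0 0 -2 0 0 0; 0.5 0 0 -3 0 0 0; 0.5 0 0 -4 0 0 0; 0.5 0 0 -3 0 0 0; 0.5 0 0 0 0 0 0"

```text
t: 37.23
eef_pos: [0.6309, 0.2295, 0.2139]
tool_rot: [-0.005, 0.91, -0.414, 0.004]
contact_force: [0.9, -0.4, -0.3]
gripper_width: 0.501
```

Run:
```python
from m import *
st()
i,K,M=cam('wrist');np.savez('w16.npz',i=i,K=K,M=M)
s,Ks,Ms=cam('scene');d,Kd,Md=cam('side');np.savez('s16.npz',s=s,d=d)
w=D["w3"]["i"]
a=cv2.resize(s[200:400,:300],(450,300),interpolation=cv2.INTER_CUBIC)
b=cv2.resize(d[80:220,220:383],(350,300),interpolation=cv2.INTER_CUBIC)
c=cv2.resize(i,(450,281)); e=cv2.resize(np.load('w14.npz')['i'],(350,281))
save("w16",np.vstack([np.hstack([a,b]),np.hstack([c,e])]))
for nm,im,K,M in(("wrist",i,K,M),("scene",s,Ks,Ms)):
    h=cv2.cvtColor(im,cv2.COLOR_RGB2HSV).astype(int);m=(((h[...,0]<6)|(h[...,0]>174))&(h[...,1]>150)&(h[...,2]>90)).astype(np.uint8)
    for c in cv2.findContours(m,cv2.RETR_EXTERNAL,cv2.CHAIN_APPROX_NONE)[0]:
        if cv2.contourArea(c)>30: print(nm,cv2.minEnclosingCircle(c),cv2.contourArea(c))
```

```text
t 37.23 p [0.6309 0.2295 0.2139] x [ 0.657 -0.754  0.003] y [-0.754 -0.657 -0.012] z [ 0.011  0.005 -1.   ] F [ 0.9 -0.4 -0.3] g 0.501 q [-0.66  0.49  0.31  1.61 -0.17  1.05 -2.73]
wrist ((270.2075500488281, 313.3773498535156), 16.81081771850586) 469.0
scene ((213.96807861328125, 273.32977294921875), 4.7829484939575195) 59.0
```

View pics/w16.png

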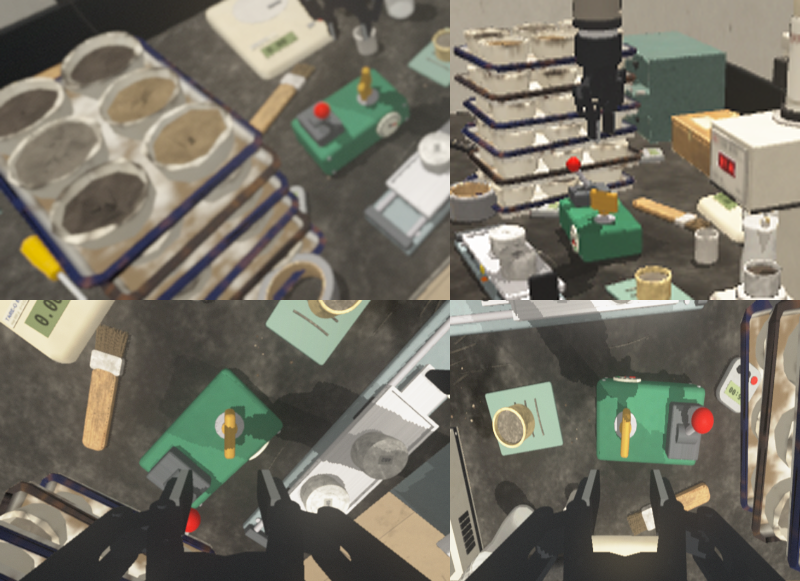

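Run:
```python
from m import *
s=D["scene0"];d=D["side0"];w=np.load("w16.npz")
R_=lambda D_,p:ray(D_["K"],D_["M"],*p)
print("ball",tri(R_(s,(213.97,273.33)),R_(w,(270.2,313.4))),tri(R_(s,(213.97,273.33)),R_(d,(277,156))))
print("trayA",tri(R_(s,(97,227)),R_(d,(306,103))),"trayB",tri(R_(s,(180,297)),R_(d,(222,109))))
f=np.load("w14.npz")
print("ball",tri(R_(f,((702-450)/350*640,(421-300)/281*400)),R_(w,(270.2,313.4))))
for nm,p in(("box corners",[(598,378),(703,384),(702,465),(599,460)]),("block",[(670,402),(700,404),(700,460),(667,458)])):
    for u,v in p: print(nm,onz(f["K"],f["M"],(u-450)/350*640,(v-300)/281*400,.06 if nm[1]=="o" else .085).round(3))
```

```text
ball [0.60022717 0.32467944 0.13623924] [0.60427743 0.3241537  0.13335092]
trayA [0.77976047 0.46888899 0.28936244] trayB [0.44341273 0.44620629 0.31353733]
ball [0.60106707 0.32255427 0.139347  ]
box corners [0.566 0.184 0.06 ]
box corners [0.573 0.353 0.06 ]
box corners [0.683 0.365 0.06 ]
box corners [0.677 0.182 0.06 ]
block [0.592 0.295 0.085]
block [0.594 0.341 0.085]
block [0.665 0.35  0.085]
block [0.663 0.296 0.085]
```

The lever ball is at (0.602, 0.323, 0.136), leaning to -x, and the tray stack's front is at y≈0.45, clear of the arm. The timer is wound to about 409° by my count.

```bash
python3 -c "
from tins import *
plan([.552,.323,.21],-90,8)"
```

```text
n 8 row [-1.41 -0.64 -0.05] [-0.    0.   -6.11] | total [-12.03  -0.59  -0.37] [ -0.    0.  -48.9]
```

>>> move_arm --commands "0 -1.41 -0.64 0 0 0 -6.1; 0 -1.41 -0.64 0 0 0 -6.1; 0 -1.41 -0.64 0 0 0 -6.1; 0 -1.41 -0.64 0 0 0 -6.1; 0 -1.41 -0.64 0 0 0 -6.1; 0 -1.41 -0.64 0 0 0 -6.1; 0 -1.41 -0.64 0 0 0 -6.1; 0 -1.41 -0.64 0 0 0 -6.1; 0 0 0 0 0 0 0; 0 0 0 0 0 0 0; 0 0 0 0 0 0 0"

```text
t: 38.3
eef_pos: [0.5532, 0.322, 0.2054]
tool_rot: [0.001, 1.0, -0.003, -0.0]
contact_force: [0.9, -0.1, -0.1]
gripper_width: 0.001
```

```bash
python3 -c "
from tins import *
st()
plan([.552,.323,.123],-90,3)
i,K,M=cam('wrist');np.savez('w17.npz',i=i,K=K,M=M)
h=cv2.cvtColor(i,cv2.COLOR_RGB2HSV).astype(int)
m=((h[...,0]>13)&(h[...,0]<35)&(h[...,1]>60)&(h[...,2]>80)).astype(np.uint8)
for c in cv2.findContours(m,cv2.RETR_EXTERNAL,cv2.CHAIN_APPROX_NONE)[0]:
    if cv2.contourArea(c)>200:
        r=cv2.minAreaRect(c);print([onz(K,M,*p,.113)[:2].round(3).tolist() for p in cv2.boxPoints(r)])
"
```

```text
t 38.3 p [0.5532 0.322  0.2054] x [ 1.    -0.005 -0.001] y [-0.005 -1.     0.001] z [-0.001 -0.001 -1.   ] F [ 0.9 -0.1 -0.1] g 0.001 q [-0.69  0.44  0.09  1.67 -0.05  1.03 -2.16]
n 3 row [-0.04 -0.04  2.75] [ 0.03  0.02 -0.1 ] | total [-0.11 -0.11  8.24] [ 0.1  0.  -0.3]
[[0.405, 0.432], [0.427, 0.405], [0.419, 0.401], [0.397, 0.429]]
[[0.408, 0.55], [0.453, 0.473], [0.428, 0.466], [0.381, 0.545]]
[[0.397, 0.329], [0.43, 0.329], [0.43, 0.315], [0.397, 0.315]]
[[0.415, 0.158], [0.451, 0.146], [0.376, 0.027], [0.333, 0.035]]
[[0.463, 0.486], [0.501, 0.438], [0.473, 0.422], [0.432, 0.471]]
[[0.556, 0.446], [0.559, 0.43], [0.52, 0.427], [0.517, 0.445]]
[[0.574, 0.422], [0.577, 0.41], [0.533, 0.405], [0.53, 0.417]]
[[0.588, 0.495], [0.596, 0.471], [0.496, 0.456], [0.486, 0.483]]
[[0.589, 0.555], [0.6, 0.523], [0.452, 0.506], [0.437, 0.545]]
[[0.622, 0.499], [0.626, 0.488], [0.605, 0.485], [0.602, 0.496]]
[[0.619, 0.461], [0.625, 0.439], [0.563, 0.432], [0.557, 0.455]]
[[0.641, 0.498], [0.646, 0.486], [0.629, 0.481], [0.623, 0.493]]
[[0.618, 0.263], [0.653, 0.221], [0.638, 0.205], [0.601, 0.248]]
[[0.647, 0.541], [0.651, 0.529], [0.608, 0.523], [0.604, 0.537]]
[[0.652, 0.138], [0.652, 0.113], [0.613, 0.103], [0.613, 0.128]]
[[0.66, 0.432], [0.662, 0.425], [0.605, 0.418], [0.603, 0.426]]
[[0.68, 0.469], [0.691, 0.454], [0.662, 0.429], [0.65, 0.445]]
```

The blade angle of -49° confirms about 409° wound (7.1 rad) with nothing slipping back. Now I flip the lever.

>>> move_arm --commands "0 0 0 3 0 0 0; 0 0 0 3 0 0 0; 0 0 0 2.2 0 0 0; 0 0 0 0 0 0 0; 0 1.5 0 0 0 0 0; 0 1 0 0 0 0 0; 0 1 0 0 0 0 0; 0 1 0 0 0 0 0; 0 1 0 0 0 0 0; 0 1 0 0 0 0 0; 0 0.8 0 0 0 0 0; 0 0 0 0 0 0 0"

```text
t: 39.35
eef_pos: [0.628, 0.3222, 0.1244]
tool_rot: [0.0, 1.0, -0.002, 0.001]
contact_force: [-0.2, -0.6, 0.5]
gripper_width: -0.001
```

```bash
python3 -c "
from tins import *
st()"
```

```text
t 39.35 p [0.628  0.3222 0.1244] x [ 1.    -0.004  0.002] y [-0.004 -1.     0.   ] z [ 0.002 -0.    -1.   ] F [-0.2 -0.6  0.5] g -0.001 q [-0.62  0.63  0.09  1.57 -0.06  0.95 -2.09]
```

>>> move_arm --commands "0 0.5 0 0 0 0 0; 0 0.4 0 0 0 0 0; 0 0.3 0 0 0 0 0; 0 0 0 0 0 0 0; 0 0 0 0 0 0 0"

```text
t: 39.77
eef_pos: [0.6361, 0.323, 0.1239]
tool_rot: [0.0, 1.0, -0.001, -0.002]
contact_force: [-4.1, -1.4, 0.6]
gripper_width: -0.0
```

Run:
```python
from m import *
st()
def red(nm):
    im,K,M=cam(nm);h=cv2.cvtColor(im,cv2.COLOR_RGB2HSV).astype(int);m=(((h[...,0]<6)|(h[...,0]>174))&(h[...,1]>150)&(h[...,2]>90)).astype(np.uint8)
    for c in cv2.findContours(m,cv2.RETR_EXTERNAL,cv2.CHAIN_APPROX_NONE)[0]:
        if cv2.contourArea(c)>15: print(nm,cv2.minEnclosingCircle(c),onz(K,M,*cv2.minEnclosingCircle(c)[0],.134).round(3))
for n in("scene","side","wrist"): red(n)
```

```text
t 39.77 p [0.6361 0.323  0.1239] x [ 1.    -0.001 -0.003] y [-0.001 -1.     0.001] z [-0.003 -0.001 -1.   ] F [-4.1 -1.4  0.6] g -0.0 q [-0.61  0.64  0.09  1.54 -0.07  0.96 -2.08]
side ((480.6538391113281, 200.0), 6.6539530754089355) [ 1.047 -0.288  0.134]
side ((175.5, 189.0), 26.80028533935547) [0.217 0.152 0.134]
side ((348.5, 157.0), 4.717090606689453) [0.855 0.204 0.134]
side ((291.5, 154.5), 2.9155757427215576) [0.662 0.318 0.134]
wrist ((152.2586212158203, 263.8793029785156), 6.534790515899658) [0.637 0.398 0.134]
wrist ((322.0240478515625, 219.50393676757812), 30.907222747802734) [0.658 0.322 0.134]
```

The ball is now at x≈0.659, the fully-on position, with 4 N against the stop. I retract and rise.

>>> move_arm --commands "0 -1 0 0 0 0 0; 0 -2 0 0 0 0 0; 0 -2 0 0 0 0 0; 0 -1.5 0 -2 0 0 0; 0 0 0 -4 0 0 0; 0 0 0 -4 0 0 0; 0 0 2 -2 0 0 0; 0 0 3 0 0 0 0; 0 0 3 0 0 0 0; 0 0 0 0 0 0 0; 0 0 0 0 0 0 0"

```text
t: 40.83
eef_pos: [0.5733, 0.2406, 0.2453]
tool_rot: [-0.0, 1.0, -0.003, 0.001]
contact_force: [-0.5, 0.6, 0.5]
gripper_width: -0.003
```

Run:
```python
from m import *
from tins import tins
st()
for nm in("side","wrist"):
    im,K,M=cam(nm);np.savez("f_"+nm,i=im,K=K,M=M);h=cv2.cvtColor(im,cv2.COLOR_RGB2HSV).astype(int);m=(((h[...,0]<6)|(h[...,0]>174))&(h[...,1]>150)&(h[...,2]>90)).astype(np.uint8)
    for c in cv2.findContours(m,cv2.RETR_EXTERNAL,cv2.CHAIN_APPROX_NONE)[0]:
        if cv2.contourArea(c)>15: print(nm,onz(K,M,*cv2.minEnclosingCircle(c)[0],.134).round(3))
    if nm=="wrist":
        print("lids");tins(im,K,M,.071)
        for n,z in (("cup",.046),("key",.113)):
            b=yel(h).astype(np.uint8)
            for c in cv2.findContours(b,cv2.RETR_EXTERNAL,cv2.CHAIN_APPROX_NONE)[0]:
                if cv2.contourArea(c)>150:
                    r=cv2.minAreaRect(c);p=onz(K,M,*r[0],z)
                    if (n=="key" and np.hypot(p[0]-.626,p[1]-.228)<.05) or (n=="cup" and np.hypot(p[0]-.635,p[1]-.028)<.06): print(n,p.round(3),[onz(K,M,*q,z)[:2].round(3).tolist() for q in cv2.boxPoints(r)])
a=D["side0"]["i"].astype(int);b=np.load("f_side.npz")["i"].astype(int)
for n,x in(("steelcup",(330,180,350,208)),("bottle",(465,190,492,250))): print(n,np.abs(a-b)[x[1]:x[3],x[0]:x[2]].mean())
sc=cam("scene")[0].astype(int);a=D["scene0"]["i"].astype(int)
for n,x in(("steelcup",(233,214,256,240)),("bottle",(248,146,280,216))): print("scene",n,np.abs(a-sc)[x[1]:x[3],x[0]:x[2]].mean())
K,M=D["scene0"]["K"],D["scene0"]["M"]
def edge(img,y0,dx,up,ch):
    ts=np.arange(-.02,.02,.0005)
    v=[cv2.getRectSubPix(img[:,:,ch].astype(np.float32),(3,3),tuple(map(float,proj(K,M,(.458-.065*(y0+t)+dx,y0+t,.042))))).mean() for t in ts]
    g=np.diff(cv2.GaussianBlur(np.float32(v)[None],(15,1),0)[0])*up;return round(float(y0+ts[g.argmax()]),4)
s11=np.load("s11.npz")["i"]
print("lead",[ (edge(s11,.13,dx,-1,2),edge(sc,.305,dx,-1,2)) for dx in(-.03,-.02,0)])
```

```text
t 40.83 p [0.5733 0.2406 0.2453] x [ 1.    -0.006  0.002] y [-0.006 -1.    -0.   ] z [ 0.002  0.    -1.   ] F [-0.5  0.6  0.5] g -0.003 q [-0.59  0.38  0.12  1.68 -0.05  1.08 -2.03]
side [ 1.047 -0.288  0.134]
side [0.22  0.153 0.134]
side [0.858 0.21  0.134]
side [0.661 0.318 0.134]
wrist [0.595 0.394 0.134]
wrist [0.659 0.323 0.134]
lids
cup [0.634 0.029 0.046] [[0.656, 0.075], [0.667, 0.002], [0.612, -0.019], [0.6, 0.057]]
key [0.628 0.23  0.113] [[0.618, 0.256], [0.651, 0.217], [0.638, 0.205], [0.604, 0.244]]
steelcup 0.6672619047619047
bottle 0.948559670781893
scene steelcup 20.109253065774805
scene bottle 5.463839285714286
lead [(0.128, 0.304), (0.1285, 0.305), (0.13, 0.3065)]
```

>>> move_arm --commands "0 -0.8 3.6 -0.6 0 0 0; 0 -0.8 3.6 -0.6 0 0 0; 0 -0.8 3.6 -0.6 0 0 0; 0 -0.8 3.6 -0.6 0 0 0; 0 -0.8 3.6 -0.6 0 0 0; 0 -0.8 3.6 -0.6 0 0 0; 0 -0.8 3.6 -0.6 0 0 0; 0 -0.8 3.6 -0.6 0 0 0; 0 -0.8 3.6 -0.6 0 0 0; 0 -0.8 3.6 -0.6 0 0 0; 0 0 0 0 0 0 0; 0 0 0 0 0 0 0"

```text
t: 41.98
eef_pos: [0.4921, -0.1181, 0.3049]
tool_rot: [0.0, 1.0, -0.002, 0.001]
contact_force: [0.5, 1.2, -0.4]
gripper_width: 0.001
```

Run:
```python
from m import *
st()
sc,K,M=cam("scene");a=D["scene0"]["i"]
for n,x in(("steelcup",(233,214,256,240)),("bottle",(248,146,280,216))):
    A=cv2.cvtColor(a,cv2.COLOR_RGB2GRAY)[x[1]:x[3],x[0]:x[2]];B=cv2.cvtColor(sc,cv2.COLOR_RGB2GRAY)[x[1]-10:x[3]+10,x[0]-10:x[2]+10]
    r=cv2.matchTemplate(B,A,cv2.TM_CCOEFF_NORMED);print(n,cv2.minMaxLoc(r)[1],"shift px",np.array(cv2.minMaxLoc(r)[3])-10)
s11=np.load("s11.npz")["i"];A=cv2.cvtColor(s11,cv2.COLOR_RGB2GRAY)
B=cv2.cvtColor(sc,cv2.COLOR_RGB2GRAY)
def white(p,z=.071):
    # expected lid: brightness-mask centroid of blob round prediction
    u=proj(K,M,p); x,y=map(int,u); s=B[y-14:y+15,x-14:x+15]; print(p,u.round(),"mean",s.mean())
for y in(.22,.13): white((.458-.065*y,y,.071))
c=cv2.HoughCircles(cv2.resize(B[200:360,240:400],None,fx=4,fy=4,interpolation=cv2.INTER_CUBIC),cv2.HOUGH_GRADIENT,1,40,param1=80,param2=30,minRadius=35,maxRadius=60)
if c is not None:
    for u,v,r in c[0][:6]: print(r,onz(K,M,240+u/4,200+v/4,.071).round(3))
# cup on the plate
h=cv2.cvtColor(sc,cv2.COLOR_RGB2HSV).astype(int);m=yel(h).astype(np.uint8);x,y=map(int,proj(K,M,(.635,.028,.03)));q=np.argwhere(m[y-20:y+20,x-20:x+20]);print("cup",len(q),onz(K,M,*(q.mean(0)[::-1]+[x-20,y-20]),.03).round(3))
```

```text
t 41.98 p [ 0.4921 -0.1181  0.3049] x [ 1.    -0.005  0.002] y [-0.005 -1.     0.   ] z [ 0.002 -0.    -1.   ] F [ 0.5  1.2 -0.4] g 0.001 q [-0.17  0.12  0.31  1.88 -0.04  1.15 -1.42]
steelcup 0.9995719790458679 shift px [0 0]
bottle 0.9998141527175903 shift px [0 0]
(0.44370000000000004, 0.22, 0.071) [293. 299.] mean 192.80856123662306
(0.44955, 0.13, 0.071) [317. 276.] mean 184.43757431629012
39.9 [0.764 0.033 0.071]
cup 245 [0.634 0.024 0.03 ]
```

Run:
```python
from m import *
sc,K,M=cam("scene");o=np.load("s16.npz")["s"]
g=lambda i:cv2.cvtColor(i,cv2.COLOR_RGB2GRAY)
for y in(.22,.135):
    x,v=map(int,proj(K,M,(.458-.065*y,y,.06)));A=g(o)[v-15:v+15,x-15:x+15];B=g(sc)[v-25:v+25,x-25:x+25]
    r=cv2.minMaxLoc(cv2.matchTemplate(B,A,cv2.TM_CCOEFF_NORMED));print(y,r[1],np.array(r[3])-10)
print(bot.hand_in())
```

```text
0.22 0.8816961050033569 [0 0]
0.135 0.7635154724121094 [0 0]
the job is handed in; nothing more can be done
None
```

I carried out every step in order and handed the job in at about 42 s of the 210 s. The hand-in gave no verdict.

**What I did:**
- I moved the brass cup to the glass plate.
- I found two aluminium tins on the bench and stood both in the carrier at the loading station. A pale thing far to the right looked like a low open dish, so I left it.
- I pushed the carrier to the drying station. It needed a second nudge.
- I wound the key about 409° (7.1 rad) in two grips, then pushed the lever over to on.

**Last checks:**
- **Cup:** it stands on the plate at about (0.634, 0.027).
- **Key:** its angle still matched 409° after I let go. I did not read the gauge hand.
- **Lever:** its ball is at x≈0.659, which is the fully-on position.
- **Bottle and steel cup:** neither has moved in the scene image.
- **Tins:** both were standing in the carrier when last viewed at 37 s. At hand-in the image comparison showed no shift, but the match was only moderate (0.88 and 0.76), and lighting may explain that. The circle finder did not pick out their lids in the last views.

**Disagreement on the carrier:** the scene camera read a travel of about 0.176 m. After the first push, the cameras read 0.1725 to 0.175 m. On the nudge, the finger went 3 mm past the earlier contact point without touching the grip. The carrier had therefore settled itself further in, so I take it to be clicked in at about 0.18 m. I did not confirm this more finely.

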